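# Space the slats of a draining board with a tapered spacer block

## Robot

A 7-joint arm with a two-finger parallel gripper is mounted at the origin on a cart in front of the work surface, level with it; the furniture and walls round the work are solid. World frame = base frame: x ahead of the robot, y to its left, z up, the work surface at z = 0. Lengths are in mm, angles in rad, forces in N, time in s.
With the tool pointing down it reaches from about 400 to 875 mm from the base axis. Payload 4.4 kg.
Tool frame: the origin (TCP) lies at the very end of the fingers, on their centre line; the grasp point (between the pads) lies ctrl.grip_depth behind it (ctrl.grip_depth is the distance from the TCP to the grasp point, in mm); y points along the fingers, x is the direction in which the jaws open and shut, and the axes are right-handed (so a half turn about y gives the same grasp; the last joint's range is limited). The gripper opens to 85 mm and grips with 20 to 120 N. Pads are 22 mm wide; open, the fingers measure 114 mm over their backs; the gripper's body (76 mm by 85 mm) begins 54 mm behind the grasp point. The pads swing forward as they close: fully open they stand 13 mm farther back than shut.
Start: joints at [-1.415, 0.628, 0.038, 1.517, -0.027, 0.996, -0.02], TCP at [142.964, 634.097, 202.513] pointing down, gripper open.
Joint ranges: [-3.06, 3.06], [-0.37, 2.12], [-1.25, 1.32], [0.18, 2.47], [-1.1, 4.24], [0.23, 1.98], [-2.94, 2.94]. Speed limits (rad/s): [2.57, 2.57, 3.14, 3.14, 3.14, 3.14, 3.14].

## Interface

Orientations are given as [roll, pitch, yaw] about the fixed x, y, z axes, in that order (R = Rz(yaw) Ry(pitch) Rx(roll)).
In Python, from cell import ctrl gives the robot as it stands.
- The arm moves only by the tool apply_moves, never from a script. Its argument "motion" is a list of rows, each a list of 5 numbers: the shift along the tool's x, y, z in cm, then the turn about the tool's y in rad, then the finger opening in cm, from 0 to 8.54. In form: [[tx, ty, tz, roll, hand], ...]. A call has 1 to 20 rows; each row is the pose to reach, as a shift and turn from the pose commanded when the call began, along the tool's axes at that moment; what a row does not reach only later rows make up. A row lasts 1/8 s, in which the tool goes at most 62.5 mm and 10.7 degrees, less where a joint would pass 70% of its speed; a pose out of reach is approached as far as the arm can. A call with a gripper value outside its range is refused whole. The fingers move at their own pace and stop on an object; the grip force is fixed at half the most. Time passes only in rows, so rows that repeat a pose let the fingers close. It gives the time, the measured TCP pose, the force and the opening at its end, in the units of the state.
- ctrl.read_state(): the state, without advancing time (a new reading comes with each control period).
- ctrl.get_image(name): name is "side" or "top"; returns a dict with "image" (400x640x3 uint8, red, green, blue), "vfov" (degrees; the focal length in pixels is half the picture's height over the tangent of half this angle, whatever the lens; pixels are square), "cx", "cy" (the principal point, pixels), "k1" (the pictures are not rectified: a ray, as slopes to the right and down, at radius r is drawn at 1 + k1 r^2 times it, then the intrinsics apply), "extrinsics" (4x4, takes a point from world to camera coordinates). Camera axes: x right, y up, looking along -z (the intrinsics and any distortion apply to the point x, -y, -z); pixel columns grow to the right and rows downward; lengths in mm; the calibration is good to about 2 mm. A picture is of the moment at which its call begins. There is no depth.
- ctrl.finish_job(): hands the job in, once; it reports no verdict.
Trained networks look in a picture, given as the dict that the camera call returned (one of the last four; its "shot" number tells which), for a name from the list of things; names that differ only in an ending like _2 or _b are one class to them, and where a whole thing is asked for, a point or a joint stands for the part that bears it (a point fixed in the world has none). Each returns a list of dicts, best first, with "confidence" (0 to 1); they miss things now and then, are a little off and sometimes report something else, mostly with a low value. They report only what shows in the picture. A call takes as long as a camera call. They do not tell look-alikes from the thing itself.
- ctrl.search_frame(picture, query): "location" ([x, y, z] in mm, in world coordinates, good to about 4 mm: the middle of the surface that is visible of it).
- ctrl.mark_of(picture, query): "location" ([x, y, z] in mm, in world coordinates, good to about 4 mm: a listed point, or the origin of a listed thing).
The state is a dict: "clock": time; "qpos": joint angles; "qd": joint speeds; "tau": joint torques, N m; "eef_pos": TCP position; "tool_rot": TCP orientation; "force": force on the tool from outside, world axes, zero at the start; "torque": the same for the moment, N m; "width": finger opening in mm.
Only numpy, scipy, OpenCV 4.12 (cv2) and the standard library are available. Lean on these libraries where they do the work, as an engineer would, in place of code of your own. Each camera call takes 0.05 s, during which the arm holds its last target.

## Task

The three loose slats of the wooden draining board have crept towards its screwed-down left end. Working from that end, space them one after another with the tapered spacer block: hold its flat side lightly against the piece already in place, without shoving that, and slide the block in from the front, nose first, until its full thickness parts the two, then draw it out and step on to the next gap, so that the three gaps from the left are each one block thickness. Move the slats with the block only, do not force it, leave the other things alone, and finally stand the block upright on the worktop clear of the board.

Things in the scene. Friction and masses are not known exactly. Their poses are not given: they have to be found in the camera images.
- drainer: slatted draining board, fixed: pale wood, two bearers along y carry five slats lying along x, 304 mm over all along y. Origin under its centre on the worktop; x away from the robot, y to its left. Slats' front ends at x = -90 mm, undersides 18 mm and tops 36 mm up. The front bearer (18 mm high) begins at x = -40 mm: a block carried low goes in 50 mm at most
- end_left: left end slat, screwed down with brass screws; 45 mm wide, 180 mm long, 18 mm thick. Origin at its very centre, axes as the board's: its right-hand edge is at y = -22.5 mm
- slat_1: loose slat, second in the row from the left; 180 mm long, 18 mm thick, top 36 mm up. Hand-sawn: every loose slat has its own width, 39 to 46 mm, not known. Origin at mid-length and mid-thickness but only roughly mid-width (up to 3 mm off), so the edges are not known exactly; axes as the board's. Slides along the board's y only, stays square and where it is left; takes 5 to 6 N to slide
- slat_2: loose slat, third in the row from the left; 180 mm long, 18 mm thick, top 36 mm up. Hand-sawn: every loose slat has its own width, 39 to 46 mm, not known. Origin at mid-length and mid-thickness but only roughly mid-width (up to 3 mm off), so the edges are not known exactly; axes as the board's. Slides along the board's y only, stays square and where it is left; takes 5 to 6 N to slide
- slat_3: loose slat, fourth in the row from the left; 180 mm long, 18 mm thick, top 36 mm up. Hand-sawn: every loose slat has its own width, 39 to 46 mm, not known. Origin at mid-length and mid-thickness but only roughly mid-width (up to 3 mm off), so the edges are not known exactly; axes as the board's. Slides along the board's y only, stays square and where it is left; takes 5 to 6 N to slide
- end_right: right end slat, screwed down, 45 mm wide, origin at its centre; the gap before it is not part of the job. At the start each loose slat is 4 to 8 mm too far left: once the piece on its left is set, the gap before it is 14 to 18 mm until the block opens it
- spacer: spacer block, slippery white plastic with a blue head, 70 mm long (x), 22 thick (y), 75 tall (z), 70 to 120 g, standing. Origin under its centre, +x to the nose. Side y = +11 mm is flat. Up to z = 42 mm the other side tapers: 22 mm thick from the back to x = -2 mm, then narrowing to 4 mm (y = +7 to +11) at x = +35 mm. Above is the head, a plain 70 x 22 x 33 mm block. Pushing it in takes 10 N or so
- spacer_nose (a point): foot of the spacer's nose: middle of the 4 mm nose edge, at x = 35 mm, y = 9 mm, z = 0 of the spacer
- mug: cream mug, 78 mm wide with handle 113 mm, 100 mm tall, origin under its centre; stays where it is
- jam_jar: jam jar, 68 mm across, 84 mm tall, origin under its centre; stays where it is
- dish_brush: round palm dish brush with a black knob, 64 mm across, 67 mm tall, origin under its centre; stays where it is
Things that resemble listed ones, but are neither listed nor needed, are in the scene too. Of the things that look like the spacer, take the one that is farthest to the robot's right at the start.

How it is judged (in metres and radians):
On the way, in this order (a step that is already met when the one before it is completed fails the run):
1. the spacer, pushed in from the front, fills the gap on the left of loose slat 1 (second slat from the left) with its full thickness, touching the wood on both sides (x of spacer_nose in the frame of drainer above -0.053 m and contact force between spacer and end_left above 0.3 N and contact force between spacer and slat_1 above 0.3 N), for 0.1 s.
2. the spacer, pushed in from the front, fills the gap on the left of loose slat 2 (third slat from the left) with its full thickness, touching the wood on both sides (x of spacer_nose in the frame of drainer above -0.053 m and contact force between spacer and slat_1 above 0.3 N and contact force between spacer and slat_2 above 0.3 N), for 0.1 s.
3. the spacer, pushed in from the front, fills the gap on the left of loose slat 3 (fourth slat from the left) with its full thickness, touching the wood on both sides (x of spacer_nose in the frame of drainer above -0.053 m and contact force between spacer and slat_2 above 0.3 N and contact force between spacer and slat_3 above 0.3 N), for 0.1 s.
At the end, for the whole second after the job is handed in: each of the three gaps from the left end is within 1.5 mm of the spacer's thickness (22 mm); the spacer stands upright on the worktop, at rest, touching no part of the board and wholly clear of it, in front of it or beside it (y of slat_1 in the frame of end_left between -0.0675 and -0.0645 m and y of slat_2 in the frame of slat_1 between -0.0615 and -0.0585 m and y of slat_3 in the frame of slat_2 between -0.072 and -0.069 m and height (world z) of spacer between -0.004 and 0.006 m and angle between spacer's own z axis and vertical below 0.1 rad and linear speed of spacer below 0.02 m/s and contact force between spacer and drainer below 0.1 N and (x of spacer in the frame of drainer below -0.13 m or y of spacer in the frame of drainer below -0.165 m or y of spacer in the frame of drainer above 0.165 m)).
It fails at once if the mug is shifted more than 20 mm (distance of mug from where it was at the start of the episode above 0.02 m).
It fails at once if the jam jar is shifted more than 20 mm (distance of jam_jar from where it was at the start of the episode above 0.02 m).
It fails at once if the dish brush is shifted more than 20 mm (distance of dish_brush from where it was at the start of the episode above 0.02 m).
It fails at once if the spacer is forced: more than 25 N between it and the board (contact force between spacer and drainer above 25 N).
It fails at once if the gripper itself pushes on the board with more than 4 N (contact force between any of the fingers, the arm and drainer above 4 N).
It also fails if it takes over 72 s, if anything falls off the work surface, if the arm or the gripper's body presses on something with over 40 N, if the wrist force passes 120 N, or if a joint passes its speed limit or range.

## Working session

There is one attempt and no reset: what is moved stays moved. The work goes in short steps, Python scripts to look and compute and a tool call to move; the robot and the scene stay as the last step left them, time stands still between calls to the robot, and variables do not carry over. Pictures are saved under pics/ and viewed, and the job is handed in when it is done.

Besides the shell and the picture viewer there is one more tool, called after "Emit:" by a JSON object that holds its "method" and its "body". apply_moves: Moves the arm, as the interface text tells. Its arguments: {"type":"object","properties":{"motion":{"type":"array","items":{"type":"array","items":{"type":"number"}}}},"required":["motion"]}

```bash
mkdir -p pics; ls; cat > h.py <<'E'
import numpy as np, cv2
from cell import ctrl
def cam(p):
    im=p["image"];H,W=im.shape[:2]
    f=H/2/np.tan(np.radians(p["vfov"])/2)
    return f,p["cx"],p["cy"],p["k1"],np.array(p["extrinsics"])
def proj(p,P):
    f,cx,cy,k1,E=cam(p);P=np.atleast_2d(P)
    c=P@E[:3,:3].T+E[:3,3]
    a=c[:,0]/-c[:,2];b=-c[:,1]/-c[:,2]
    s=1+k1*(a*a+b*b)
    return np.c_[cx+f*a*s,cy+f*b*s]
def back(p,uv,z):
    f,cx,cy,k1,E=cam(p)
    d=(np.array(uv,float)-[cx,cy])/f
    u=d.copy()
    for _ in range(30): u=d/(1+k1*(u@u))
    r=E[:3,:3].T@np.array([u[0],-u[1],-1.]); o=-E[:3,:3].T@E[:3,3]
    return o+r*(z-o[2])/r[2]
def save(p,n,crop=None,s=1):
    im=cv2.cvtColor(p["image"],cv2.COLOR_RGB2BGR)
    if crop: a,b,c,d=crop; im=im[b:d,a:c]
    if s!=1: im=cv2.resize(im,None,fx=s,fy=s,interpolation=cv2.INTER_CUBIC)
    cv2.imwrite("pics/"+n,im)
E
python3 - <<'E'
from h import *
print(ctrl.read_state(),ctrl.grip_depth)
for n in("top","side"):
    p=ctrl.get_image(n);save(p,n+"0.png")
    print(n,p["vfov"],p["cx"],p["cy"],p["k1"]);print(np.round(p["extrinsics"],3).tolist())
    for q in("drainer","end_left","slat_1","end_right","spacer","spacer_nose","mug","jam_jar","dish_brush"):
        for m in ("mark_of","search_frame"):
            for r in getattr(ctrl,m)(p,q)[:4]:
                print(m,q,np.round(r["location"],1),round(r["confidence"],2),proj(p,r["location"]).round())
E
```

```text
pics
{'clock': 0.0, 'qpos': array([-1.41479175,  0.6293354 ,  0.03843072,  1.51839129, -0.02700404,
        0.99627984, -0.01997422]), 'qd': array([ 3.10011722e-04, -2.31383019e-03, -3.00023776e-05,  7.44325664e-04,
       -5.43775309e-04, -1.65608038e-04,  1.79487498e-03]), 'tau': array([-1.55714724e-04, -5.63381946e+01,  1.22633033e+00, -1.93443024e+01,
        1.09717279e-02,  1.04583896e-02,  1.26226684e-05]), 'eef_pos': array([142.80794918, 633.41546038, 201.58842798]), 'tool_rot': array([-1.57081118,  0.00189622,  1.34902387]), 'force': array([-0.33009005,  0.40873949, -0.24236929]), 'torque': array([ 0.03152915, -0.0471643 , -0.09805497]), 'width': 85.45108889196113} 18.700000000000003
top 42.94991235543521 315.4248404769732 193.37915910298508 -0.05488488865782033
[[-0.013, -1.0, -0.016, -1.132], [0.991, -0.015, 0.136, -552.371], [-0.137, -0.014, 0.991, -1364.188], [0.0, 0.0, 0.0, 1.0]]
mark_of drainer [630.2 110.4   1. ] 0.64 [[273. 169.]]
search_frame drainer [626.7 113.9  33.3] 0.72 [[271. 168.]]
mark_of end_left [647.  239.9  24.5] 0.96 [[227. 162.]]
mark_of slat_1 [628.7 
[... 3138 characters left out ...]
376. 235.]]
mark_of spacer_nose [ 4.805e+02 -2.353e+02  4.000e-01] 0.8 [[355. 192.]]
search_frame spacer_nose [363.5  22.8  43.8] 0.8 [[390. 221.]]
search_frame spacer_nose [ 445.3 -230.4   38. ] 0.64 [[367. 182.]]
search_frame spacer_nose [ 611.5 -142.2   39. ] 0.64 [[307. 189.]]
search_frame spacer_nose [626.8 128.4  33. ] 0.49 [[275. 234.]]
mark_of mug [ 703.5 -294.3    6.5] 0.63 [[290. 178.]]
search_frame mug [ 687.7 -277.6   69.1] 0.92 [[293. 162.]]
mark_of jam_jar [ 587.6 -331.     0.8] 0.61 [[327. 178.]]
search_frame jam_jar [ 579.5 -307.5   51.1] 0.95 [[328. 166.]]
mark_of dish_brush [438.3 311.6   3.8] 0.65 [[342. 302.]]
search_frame dish_brush [439.3 320.3  36.8] 0.71 [[341. 290.]]
```

View pics/top0.png

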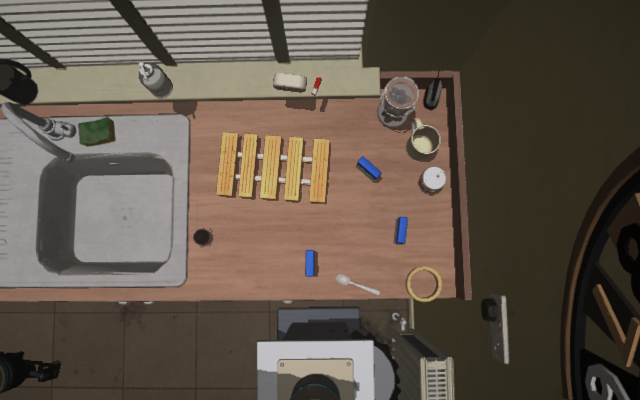

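View pics/side0.png

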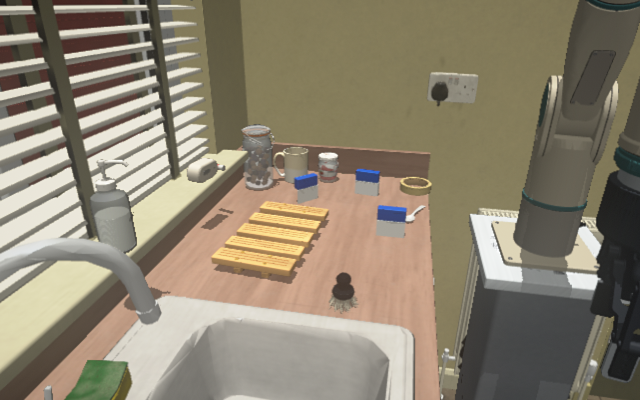

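```bash
python3 - <<'E'
import cv2
a=cv2.imread("pics/top0.png");b=cv2.imread("pics/side0.png")
def c(i,x0,y0,x1,y1,s):return cv2.resize(i[y0:y1,x0:x1],None,fx=s,fy=s,interpolation=cv2.INTER_CUBIC)
cv2.imwrite("pics/crop_board.png",c(a,190,120,350,220,5))
l=c(a,375,200,425,260,8);r=c(b,340,155,390,215,8)
cv2.imwrite("pics/crop_sp.png",cv2.hconcat([l,r]))
E
```

```text
(no output)
```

View pics/crop_board.png

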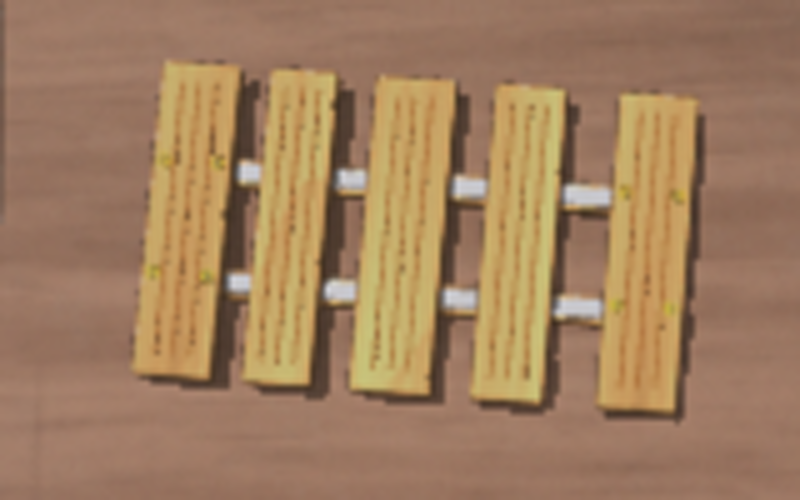

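View pics/crop_sp.png

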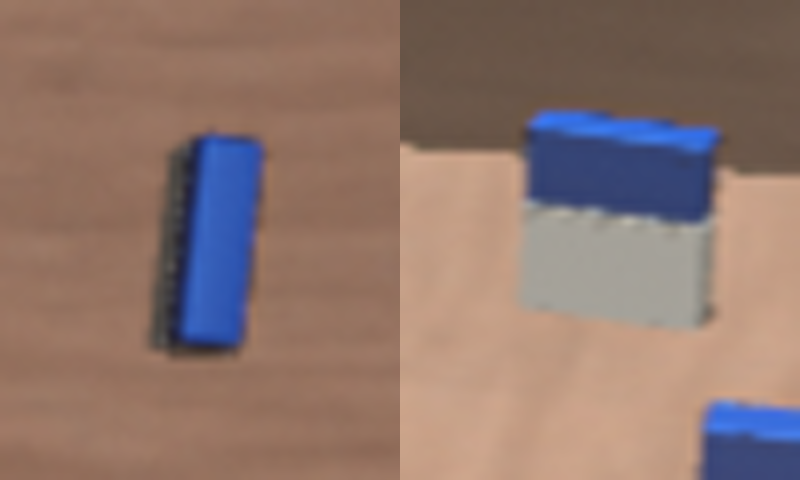

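```bash
cat > fit.py <<'E'
from h import *
from scipy.optimize import least_squares
def bluetop(p,box):
    im=p["image"].astype(int);x0,y0,x1,y1=box
    s=im[y0:y1,x0:x1];m=((s[...,2]>s[...,0]+60)&(s[...,2]>90)).astype(np.uint8)
    c=max(cv2.findContours(m,cv2.RETR_EXTERNAL,cv2.CHAIN_APPROX_NONE)[0],key=cv2.contourArea)
    ys,xs=np.nonzero(m)
    return m,xs+x0,ys+y0
def soft(p,box,ch):
    return p["image"][box[1]:box[3],box[0]:box[2]].astype(float)
def fit_spacer(p,box,guess,zt=75):
    # maximise agreement of rendered top-face mask (supersampled) with soft blueness
    x0,y0,x1,y1=box;s=soft(p,box,0);b=s[...,2]-s[...,0]
    lo,hi=np.percentile(b,20),np.percentile(b,99);b=np.clip((b-lo)/(hi-lo),0,1)
    S=8
    def ren(q):
        c,sn=np.cos(q[2]),np.sin(q[2])
        P=[(q[0]+c*a-sn*d,q[1]+sn*a+c*d,z) for z in (zt,zt-33) for a,d in((35,11),(35,-11),(-35,-11),(-35,11))]
        uv=proj(p,np.array(P))
        h=cv2.convexHull(((uv-[x0-.5,y0-.5])*S*16).astype(np.int32))
        m=np.zeros(((y1-y0)*S,(x1-x0)*S),np.uint8);cv2.fillConvexPoly(m,h,255,shift=4)
        return cv2.resize(m,(x1-x0,y1-y0),interpolation=cv2.INTER_AREA)/255.
    from scipy.optimize import minimize
    f=lambda q:((ren(q)-b)**2).sum()
    r=minimize(f,guess,method="Nelder-Mead",options=dict(initial_simplex=np.array([guess]+[[guess[i]+d*(i==k) for i in range(3)] for k,d in((0,8),(1,8),(2,.1))])))
    return r.x,r.fun,(b**2).sum()
E
python3 - <<'E'
from fit import *
p=ctrl.get_image("top")
print(fit_spacer(p,(380,205,425,255),[443,-236,-.05]))
# slat edges: board fit. sample profile along board y at several x, in rectified top plane z=36
N=4
yaw=-.104
o=np.array([629.5,110])
# rectified image of plane z=36, 0.5mm/px, board frame
X=np.arange(-110,110,.5);Y=np.arange(-170,170,.5)
XX,YY=np.meshgrid(X,Y,indexing='ij')
c,s=np.cos(yaw),np.sin(yaw)
W=np.stack([o[0]+c*XX-s*YY,o[1]+s*XX+c*YY,np.full_like(XX,36)],-1).reshape(-1,3)
uv=proj(p,W).astype(np.float32).reshape(XX.shape+(2,))
r=cv2.remap(p["image"],uv[...,0],uv[...,1],cv2.INTER_LINEAR)
np.save("rect.npy",r)
cv2.imwrite("pics/rect.png",cv2.cvtColor(r[::-1,::-1],cv2.COLOR_RGB2BGR))
E
```

```text
(array([ 4.47115441e+02, -2.38575308e+02, -1.47203651e-01]), np.float64(22.582943518920914), np.float64(192.33495401213082))
```

View pics/rect.png

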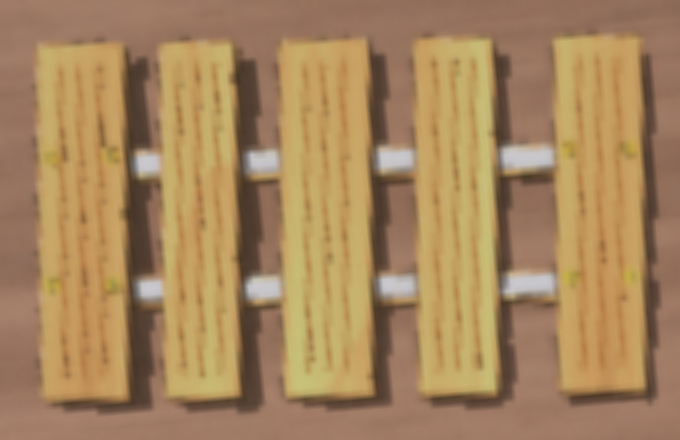

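```bash
cat > fitb.py <<'E'
from fit import *
from scipy.optimize import minimize
def fit_board(p,g0=None,box=(205,120,340,215),zlo=18):
    x0,y0,x1,y1=box
    im=cv2.GaussianBlur(p["image"],(0,0),.01).astype(float)[y0:y1,x0:x1]
    s=(im[...,0]-im[...,2])/(im.max(-1)+30)   # saturation
    lo,hi=np.percentile(s,20),np.percentile(s,85);b=np.clip((s-lo)/(hi-lo),0,1)
    S=8
    def ren(q):
        ox,oy,yaw=q[:3];c,sn=np.cos(yaw),np.sin(yaw)
        e=[(152,107),(q[3],q[4]),(q[5],q[6]),(q[7],q[8]),(-107,-152)]
        m=np.zeros(((y1-y0)*S,(x1-x0)*S),np.uint8)
        for a,d in e:
            P=np.array([(ox+c*X-sn*Y,oy+sn*X+c*Y,z) for z in (36,zlo) for X,Y in((90,a),(90,d),(-90,d),(-90,a))])
            uv=proj(p,P)
            cv2.fillConvexPoly(m,cv2.convexHull(((uv-[x0-.5,y0-.5])*S*16).astype(np.int32)),255,shift=4)
        return cv2.resize(m,(x1-x0,y1-y0),interpolation=cv2.INTER_AREA)/255.
    f=lambda q:((ren(q)-b)**2).sum()
    g=np.array(g0 if g0 is not None else [629.5,110,-.11,90,51,30,-14,-37,-77.])
    st=np.array([4,4,.03]+[3]*6)
    for k in range(3):
        r=minimize(f,g,method="Nelder-Mead",options=dict(initial_simplex=np.vstack([g,g+np.diag(st)]),maxiter=1500));g=r.x;st=st/2
    return r.x,r.fun,b,ren(r.x)
E
python3 - <<'E'
from fitb import *
p=ctrl.get_image("top")
for z in(18,30):
    q,f,b,m=fit_board(p,zlo=z);print(z,np.round(q[:2],1),round(q[2],4),np.round(q[3:],1),round(f,1))
    print("gaps",107-q[3],q[4]-q[5],q[6]-q[7],q[8]+107,"w",q[3]-q[4],q[5]-q[6],q[7]-q[8])
    cv2.imwrite(f"pics/fit{z}.png",cv2.resize((np.vstack([b,abs(b-m)])*255).astype(np.uint8),None,fx=3,fy=3))
for box,g in (((380,205,425,255),[443,-236,-.05]),):
    x0,y0,x1,y1=box;im=p["image"].astype(float)[y0:y1,x0:x1]
    b=(im[...,2]-im[...,0]);b=np.clip((b-20)/100,0,1)
    cv2.imwrite("pics/b.png",cv2.resize((b*255).astype(np.uint8),None,fx=10,fy=10))
    print(fit_spacer(p,box,g))
E
```

```text
18 [631.2 109.5] -0.0884 [ 89.2  53.   29.5 -14.5 -37.8 -77.5] 335.8
gaps 17.81715540439191 23.43261152146511 23.30189514035862 29.540487528883958 w 36.211662976735354 44.015453577691574 39.68073385047347
30 [630.3 109. ] -0.0888 [ 89.8  51.7  30.2 -15.1 -37.2 -77.6] 295.4
gaps 17.22512890854297 21.549721019943906 22.06534175232302 29.41028758534013 w 38.029841626856125 45.33653102832467 40.38314807866918
(array([ 4.47113594e+02, -2.38588064e+02, -1.47416828e-01]), np.float64(22.56724372697972), np.float64(192.29874809642035))
```

View pics/fit18.png

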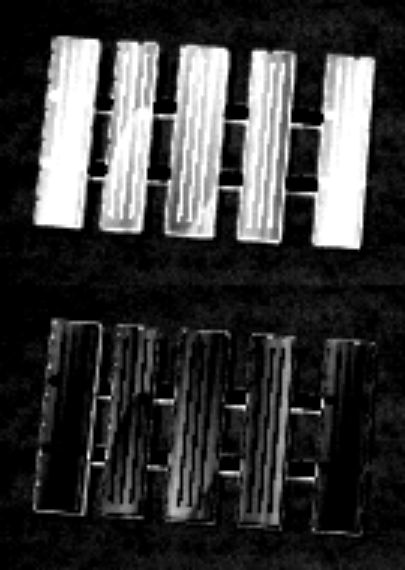

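View pics/b.png

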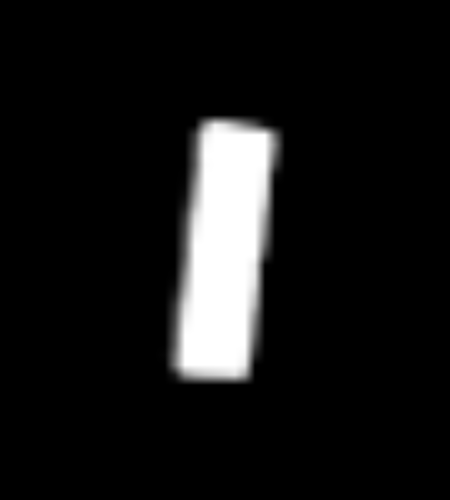

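```bash
sed -i 's/lo,hi=np.percentile(b,20),np.percentile(b,99);b=np.clip((b-lo)\/(hi-lo),0,1)/b=np.clip((b-15)\/80,0,1)/' fit.py; sed -i 's/np.percentile(s,85)/np.percentile(s,60)/' fitb.py
python3 - <<'E'
from fitb import *
p=ctrl.get_image("top")
for z in(18,27,35):
    q,f,b,m=fit_board(p,zlo=z);print(z,np.round(q[:2],1),round(q[2],4),np.round(q[3:],1),round(f,1))
    print("gaps",np.round([107-q[3],q[4]-q[5],q[6]-q[7],q[8]+107],1),"w",np.round([q[3]-q[4],q[5]-q[6],q[7]-q[8]],1))
q,f,t=fit_spacer(p,(380,205,425,255),[443,-236,-.05]);print(np.round(q,3),f,t)
q,f,t=fit_spacer(p,(290,240,330,285),[360,9,-.05]);print(np.round(q,3),f,t)
E
```

```text
18 [631.1 109.7] -0.0889 [ 90.8  51.7  31.2 -15.9 -36.1 -78.9] 328.3
gaps [16.2 20.5 20.3 28.1] w [39.1 47.  42.8]
27 [630.4 109.2] -0.0887 [ 91.3  50.9  31.7 -16.4 -35.5 -78.9] 334.6
gaps [15.7 19.2 19.1 28.1] w [40.5 48.  43.4]
35 [629.7 108.9] -0.0891 [ 91.6  50.   32.2 -16.8 -35.2 -78.9] 370.2
gaps [15.4 17.8 18.5 28.1] w [41.6 48.9 43.7]
[ 4.47518e+02 -2.40382e+02 -5.10000e-02] 45.373885524798155 193.21125
[ 3.63305e+02  8.81000e+00 -1.20000e-02] 9.368820285467127 199.6640625
```

```bash

python3 - <<'E'
from fitb import *
p=ctrl.get_image("top")
for g in([443,-236,-.05],[445,-237,-.1],[440,-234,-.2],[447,-238,0],[445,-235,.1]):
    q,f,t=fit_spacer(p,(380,205,425,255),g);print(np.round(q,3),f,t)
E
```

```text
[ 4.47518e+02 -2.40382e+02 -5.10000e-02] 45.48698601499424 193.080625
[ 4.47900e+02 -2.39261e+02 -1.76000e-01] 44.63891027489427 193.080625
[ 4.47185e+02 -2.39872e+02 -1.95000e-01] 45.06724168589004 193.080625
[ 4.48255e+02 -2.39313e+02 -1.67000e-01] 44.83102100153787 193.080625
[ 4.47662e+02 -2.39396e+02 -1.65000e-01] 44.806384323337184 193.080625
```

```bash
sed -i 's/for z in (zt,zt-33) for a,d/for z in (zt,zt-side) for a,d/; s/guess,zt=75)/guess,zt=75,side=0.5)/' fit.py
python3 - <<'E'
from fitb import *
p=ctrl.get_image("top")
for g in([443,-236,-.05],[445,-237,-.1],[447,-238,0]):
  for s in(.5,33):
    q,f,t=fit_spacer(p,(380,205,425,255),g,side=s);print(s,np.round(q,3),f,t)
c,s=np.cos(-.1),np.sin(-.1)
P=np.array([(q[0]+c*a-s*d,q[1]+s*a+c*d,z) for z in (75,42,0) for a,d in((35,11),(35,-11),(-35,-11),(-35,11))])
im=cv2.resize(p["image"][200:260,375:425],None,fx=10,fy=10,interpolation=cv2.INTER_NEAREST)[...,::-1].copy()
for i,(u,v) in enumerate(proj(p,P)):
    cv2.circle(im,(int((u-374.5)*10),int((v-199.5)*10)),4,[(0,255,255),(0,255,0),(0,0,255)][i//4],-1)
cv2.imwrite("pics/ov.png",im)
E
```

```text
0.5 [ 4.46812e+02 -2.37723e+02 -1.46000e-01] 6.2843779435793925 193.18078125
33 [ 4.47518e+02 -2.40382e+02 -5.10000e-02] 45.3766520689158 193.18078125
0.5 [ 4.46847e+02 -2.37712e+02 -1.46000e-01] 6.303462910899654 193.18078125
33 [ 4.47900e+02 -2.39261e+02 -1.76000e-01] 44.516027309208 193.18078125
0.5 [ 4.46798e+02 -2.37859e+02 -1.49000e-01] 6.335025771337946 193.18078125
33 [ 4.48255e+02 -2.39313e+02 -1.67000e-01] 44.70147136918493 193.18078125
```

View pics/ov.png

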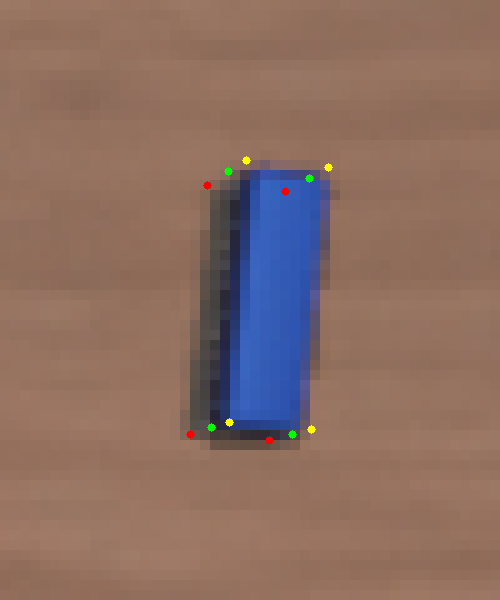

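```bash
cat > plan.py <<'E'
import numpy as np,sys
def rows(cmd,wps):
    """cmd=(x,y,z,yaw) commanded; wps list of (x,y,z,yaw,hand,n) -> rows tool cm"""
    c,s=np.cos(cmd[3]),np.sin(cmd[3]);out=[];cur=np.array(cmd,float)
    for *w,h,n in wps:
        w=np.array(w,float)
        for k in range(1,n+1):
            q=cur+(w-cur)*k/n;d=q-np.array(cmd)
            out.append([round((c*d[0]+s*d[1])/10,2),round(-d[2]/10,2),round((-s*d[0]+c*d[1])/10,2),round(-d[3],3),h])
        cur=w
    return out
def final(cmd,row):
    c,s=np.cos(cmd[3]),np.sin(cmd[3]);x,y,z,r=row[:4]
    return [cmd[0]+10*(c*x-s*z),cmd[1]+10*(s*x+c*z),cmd[2]-10*y,cmd[3]-r]
E
python3 - <<'E'
from plan import *
c=(142.964,634.097,202.513,1.349)
r=rows(c,[(430,350,190,1.40,8,7),(520,50,180,1.424,8,5),(446.8,-237.7,150,1.424,8,6),(446.8,-237.7,150,1.424,8,2)])
print(r,final(c,r[-1]))
E
```

```text
[[np.float64(-3.06), np.float64(0.18), np.float64(-4.89), np.float64(-0.007), 8], [np.float64(-6.11), np.float64(0.36), np.float64(-9.79), np.float64(-0.015), 8], [np.float64(-9.17), np.float64(0.54), np.float64(-14.68), np.float64(-0.022), 8], [np.float64(-12.23), np.float64(0.72), np.float64(-19.57), np.float64(-0.029), 8], [np.float64(-15.29), np.float64(0.89), np.float64(-24.46), np.float64(-0.036), 8], [np.float64(-18.34), np.float64(1.07), np.float64(-29.36), np.float64(-0.044), 8], [np.float64(-21.4), np.float64(1.25), np.float64(-34.25), np.float64(-0.051), 8], [np.float64(-26.86), np.float64(1.45), np.float64(-37.33), np.float64(-0.056), 8], [np.float64(-32.31), np.float64(1.65), np.float64(-40.4), np.float64(-0.061), 8], [np.float64(-37.77), np.float64(1.85), np.float64(-43.48), np.float64(-0.065), 8], [np.float64(-43.23), np.float64(2.05), np.float64(-46.55), np.float64(-0.07), 8], [np.float64(-48.68), np.float64(2.25), np.float64(-49.63), np.float64(-0.075), 8], [np.float64(-53.63), np.float64(2.75), np.float64(-49.49), np.float64(-0.075), 8], [np.float64(-58.58), np.float64(3.25), np.float64(-49.36), np.float64(-0.075), 8], [np.float64(-63.52), np.float64(3.75), np.float64(-49.22), np.float64(-0.075), 8], [np.float64(-68.47), np.float64(4.25), np.float64(-49.09), np.float64(-0.075), 8], [np.float64(-73.41), np.float64(4.75), np.float64(-48.95), np.float64(-0.075), 8], [np.float64(-78.36), np.float64(5.25), np.float64(-48.82), np.float64(-0.075), 8], [np.float64(-78.36), np.float64(5.25), np.float64(-48.82), np.float64(-0.075), 8], [np.float64(-78.36), np.float64(5.25), np.float64(-48.82), np.float64(-0.075), 8]] [np.float64(446.8268551750461), np.float64(-237.70318653638117), np.float64(150.013), np.float64(1.424)]
```

Emit:
{"method": "apply_moves", "body": {"motion": [[-3.1,0.2,-4.9,0,8.5],[-6.1,0.4,-9.8,0,8.5],[-9.2,0.5,-14.7,-0.02,8.5],[-12.2,0.7,-19.6,-0.03,8.5],[-15.3,0.9,-24.5,-0.04,8.5],[-18.3,1.1,-29.4,-0.05,8.5],[-21.4,1.2,-34.2,-0.05,8.5],[-26.9,1.4,-37.3,-0.06,8.5],[-32.3,1.6,-40.4,-0.06,8.5],[-37.8,1.8,-43.5,-0.07,8.5],[-43.2,2.0,-46.5,-0.07,8.5],[-48.7,2.2,-49.6,-0.075,8.5],[-53.6,2.7,-49.5,-0.075,8.5],[-58.6,3.2,-49.4,-0.075,8.5],[-63.5,3.7,-49.2,-0.075,8.5],[-68.5,4.2,-49.1,-0.075,8.5],[-73.4,4.7,-49.0,-0.075,8.5],[-78.36,5.2,-48.82,-0.075,8.5],[-78.36,5.2,-48.82,-0.075,8.5],[-78.36,5.2,-48.82,-0.075,8.5]]}}

```text
clock: 4.65
eef_pos: [447.0, -237.2, 150.5]
tool_rot: [-1.571, -0.001, 1.424]
force: [0.1, 0.4, 0.1]
width: 85.2
```

Emit:
{"method": "apply_moves", "body": {"motion": [[0,4,0,0,6],[0,8,0,0,5],[0,10,0,0,4.5],[0,10.6,0,0,4],[0,10.6,0,0,3],[0,10.6,0,0,2],[0,10.6,0,0,1],[0,10.6,0,0,1],[0,10.6,0,0,1],[0,10.6,0,0,1]]}}

```text
clock: 5.9
eef_pos: [447.6, -238.2, 45.5]
tool_rot: [-1.573, 0.001, 1.424]
force: [0.1, -0.7, 6.9]
width: 16.8
```

```bash
python3 - <<'E'
from h import *
s=ctrl.read_state();print(s["clock"],s["eef_pos"],s["tool_rot"],s["force"],s["torque"],s["width"])
p=ctrl.get_image("side");save(p,"side1.png",(300,100,440,220),5)
E
```

```text
5.9 [ 447.64392252 -238.23738799   45.4559742 ] [-1.57290161e+00  6.58439913e-04  1.42373607e+00] [ 0.10158845 -0.73981747  6.87613641] [-0.00087944  0.10914039  0.02770911] 16.812721172004956
```

View pics/side1.png

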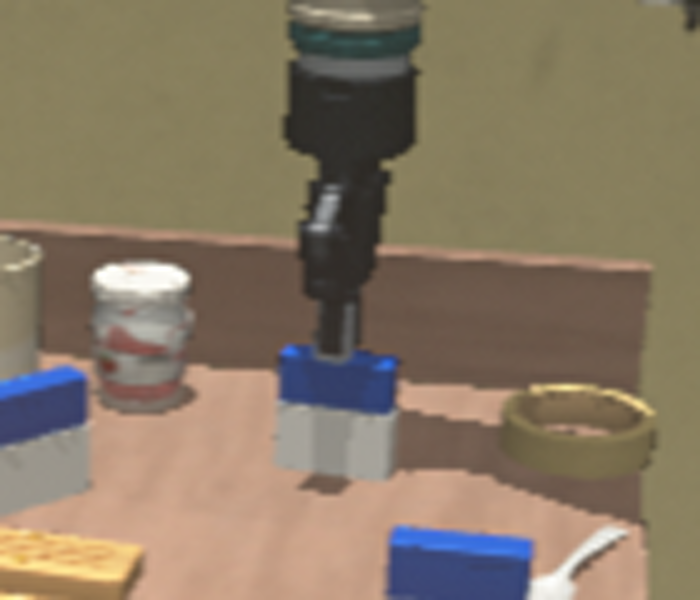

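```bash
python3 - <<'E'
from h import *
p=ctrl.get_image("side")
print(proj(p,[[447.6,-238,z] for z in (0,45,75,99)]))
print(proj(p,[[447.6,-238+d,75] for d in (-40,-11,11,40)]))
p=ctrl.get_image("top");save(p,"top1.png",(340,160,460,280),5)
s=ctrl.read_state();print(s["clock"],s["eef_pos"],s["force"],s["width"])
E
```

```text
[[366.05192556 192.84930382]
 [366.77564361 179.19590352]
 [367.26877683 169.87827943]
 [367.66958253 162.29655009]]
[[368.56503313 165.42360481]
 [367.6322556  168.62920327]
 [366.8997953  171.14623063]
 [365.89970683 174.58271182]]
6.05 [ 447.67423974 -238.23557409   45.46220971] [-0.00820271  0.75715637  6.32550933] 16.697971925552594
```

View pics/top1.png

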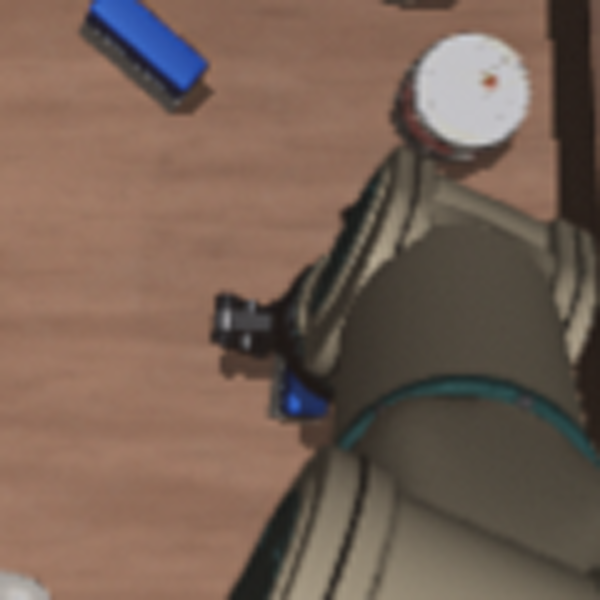

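```bash
python3 - <<'E'
from h import *
p=ctrl.get_image("side");save(p,"side2.png",(340,115,400,200),9)
print(np.round(back(p,(388,225),100)))
E
```

```text
[365. 156. 100.]
```

View pics/side2.png

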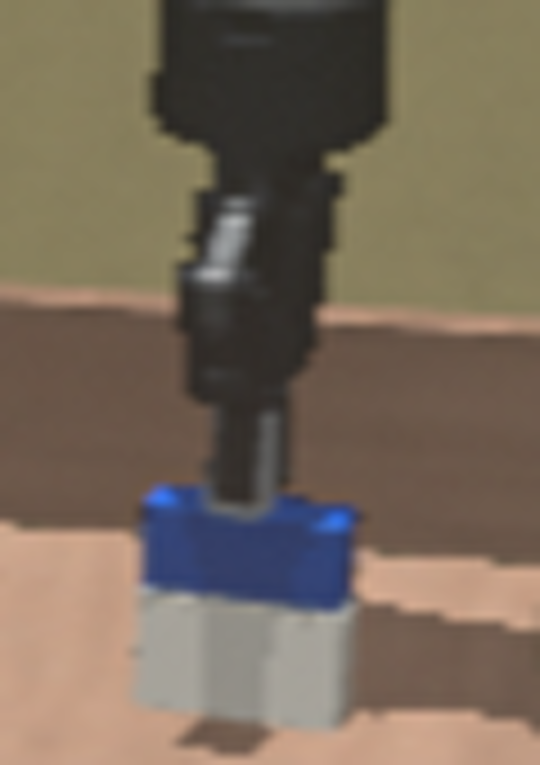

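Emit:
{"method": "apply_moves", "body": {"motion": [[0,-0.5,0,0,2],[0,-2,0,0,2.4],[0,-4,0,0,3.0],[0,-4,0,0,3.2]]}}

```text
clock: 6.6
eef_pos: [448.1, -238.3, 86.4]
tool_rot: [-1.574, 0.001, 1.424]
force: [-0.6, -0.2, -0.1]
width: 31.7
```

```bash
python3 - <<'E'
from h import *
s=ctrl.read_state();print(s["clock"],s["eef_pos"],s["force"],s["width"])
p=ctrl.get_image("side");save(p,"side3.png",(340,115,400,200),9)
print(proj(p,[s["eef_pos"],[447,-230,75]]))
p=ctrl.get_image("top");save(p,"top3.png",(340,160,460,280),5)
for n in("mark_of","search_frame"): print([(np.round(r["location"],1),round(r["confidence"],2)) for r in getattr(ctrl,n)(p,"spacer")])
E
```

```text
6.6 [ 448.08442637 -238.34021159   86.3755004 ] [-0.5567423  -0.20132719 -0.06514612] 31.746554385507082
[[367.30729076 166.24902221]
 [367.20213468 170.81349097]]
[(array([360.7,   5.1,   1.2]), 0.76), (array([627.6,  47.1,  25.4]), 0.74), (array([ 616.3, -149. ,   -3.8]), 0.72), (array([ 4.456e+02, -2.372e+02, -3.000e-01]), 0.5)]
[(array([ 614.1, -146.7,   71.5]), 0.73), (array([362.1,   9.8,  75.2]), 0.56), (array([ 419.4, -226.6,   72.3]), 0.5)]
```

View pics/side3.png

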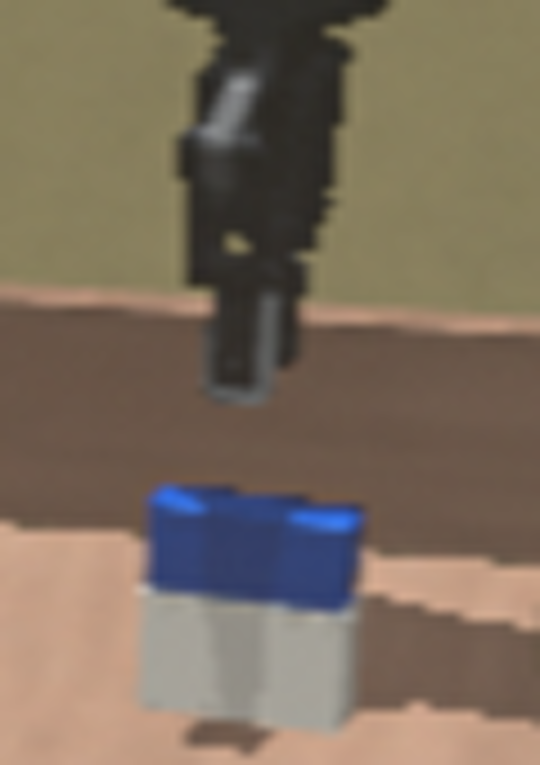

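View pics/top3.png

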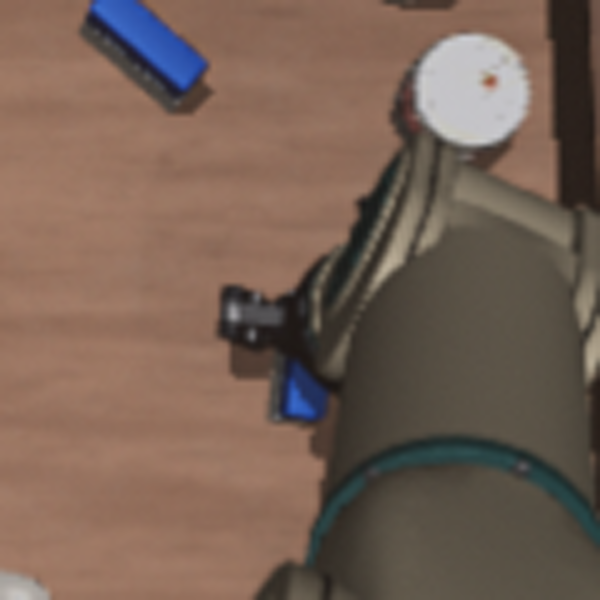

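Emit:
{"method": "apply_moves", "body": {"motion": [[0,0,0,0,5],[0,1.5,0,0,5],[0,3,0,0,5],[0,4.5,0,0,5],[0,5,0,0,5]]}}

```text
clock: 7.42
eef_pos: [445.9, -237.2, 32.8]
tool_rot: [-1.568, -0.001, 1.424]
force: [0.0, -0.3, -0.0]
width: 50.0
```

```bash
python3 - <<'E'
from h import *
s=ctrl.read_state();print(s["clock"],s["eef_pos"],s["force"],s["width"])
p=ctrl.get_image("side");save(p,"side4.png",(340,115,400,200),9)
t=ctrl.get_image("top")
for z in (75,100,150,200): print(z,np.round(back(t,(387,223),z)))
E
```

```text
7.425 [ 445.87962147 -237.23128735   32.84613878] [ 0.00865869 -0.31226547 -0.02181486] 49.9790996998912
75 [ 465. -199.   75.]
100 [ 463. -196.  100.]
150 [ 459. -189.  150.]
200 [ 455. -183.  200.]
```

View pics/side4.png

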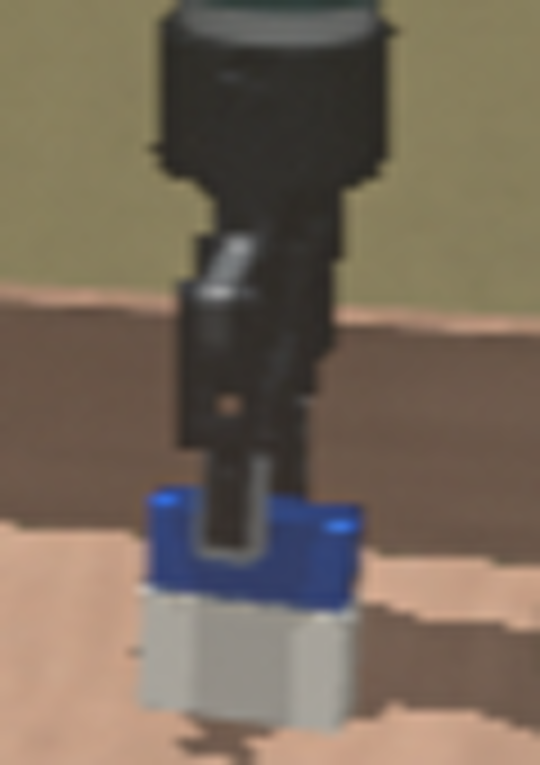

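Emit:
{"method": "apply_moves", "body": {"motion": [[0,0.8,0,0,5],[0,1.5,0,0,4.5],[0,1.5,0,0,3.5],[0,1.5,0,0,2.5],[0,1.5,0,0,1.5],[0,1.5,0,0,1.5],[0,1.5,0,0,1.5],[0,1.5,0,0,1.5]]}}

```text
clock: 8.52
eef_pos: [447.1, -237.9, 19.8]
tool_rot: [-1.572, 0.0, 1.424]
force: [-0.3, 0.0, 4.6]
width: 21.1
```

```bash
python3 - <<'E'
from h import *
s=ctrl.read_state();print(s["clock"],s["eef_pos"],s["tool_rot"],s["force"],s["width"])
p=ctrl.get_image("side");save(p,"side5.png",(340,115,400,200),9)
E
```

```text
8.525 [ 447.14530633 -237.88462539   19.80516415] [-1.57154365e+00  2.29061905e-04  1.42399851e+00] [-2.76631111e-01  2.05403942e-03  4.63602569e+00] 21.05813951744798
```

View pics/side5.png

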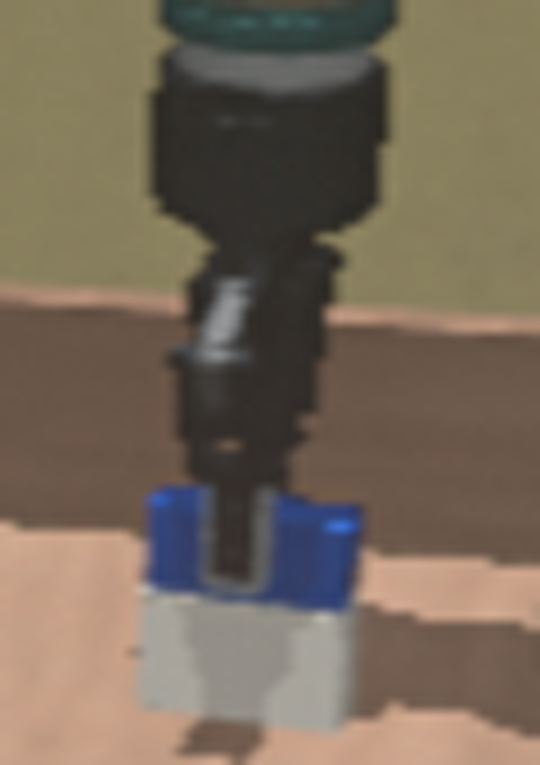

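```bash
python3 - <<'E'
from plan import *
c=(446.83,-237.70,19.51,1.424)
r=rows(c,[(446.8,-237.7,45,1.424,1.5,2),(465,-150,45,1.43,1.5,3),(490,120,45,1.482,1.5,7),(499.3,213.4,45,1.482,1.5,4)])
for x in r: print([float(v) for v in x])
E
```

```text
[-0.0, -1.27, 0.0, -0.0, 1.5]
[-0.0, -2.55, 0.0, -0.0, 1.5]
[2.98, -2.55, -0.17, -0.002, 1.5]
[5.96, -2.55, -0.34, -0.004, 1.5]
[8.94, -2.55, -0.51, -0.006, 1.5]
[12.81, -2.55, -0.3, -0.013, 1.5]
[16.68, -2.55, -0.09, -0.021, 1.5]
[20.55, -2.55, 0.12, -0.028, 1.5]
[24.41, -2.55, 0.33, -0.036, 1.5]
[28.28, -2.55, 0.54, -0.043, 1.5]
[32.15, -2.55, 0.75, -0.051, 1.5]
[36.02, -2.55, 0.96, -0.058, 1.5]
[38.36, -2.55, 1.07, -0.058, 1.5]
[40.7, -2.55, 1.18, -0.058, 1.5]
[43.05, -2.55, 1.3, -0.058, 1.5]
[45.39, -2.55, 1.41, -0.058, 1.5]
```

Emit:
{"method": "apply_moves", "body": {"motion": [[0,-1.2,0,0,1.5],[0,-2.5,0,0,1.5],[3,-2.5,-0.2,0,1.5],[6,-2.5,-0.3,0,1.5],[9,-2.5,-0.5,0,1.5],[12.8,-2.5,-0.3,-0.01,1.5],[16.7,-2.5,-0.1,-0.02,1.5],[20.5,-2.5,0.1,-0.03,1.5],[24.4,-2.5,0.3,-0.04,1.5],[28.3,-2.5,0.5,-0.045,1.5],[32.1,-2.5,0.8,-0.05,1.5],[36,-2.5,1,-0.058,1.5],[38.4,-2.5,1.1,-0.058,1.5],[40.7,-2.5,1.2,-0.058,1.5],[43,-2.5,1.3,-0.058,1.5],[45.4,-2.5,1.4,-0.058,1.5],[45.4,-2.5,1.4,-0.058,1.5],[45.4,-2.5,1.4,-0.058,1.5]]}}

```text
clock: 10.82
eef_pos: [499.1, 212.3, 44.8]
tool_rot: [-1.571, 0.001, 1.481]
force: [-0.3, -0.3, -1.4]
width: 21.1
```

```bash
python3 - <<'E'
from h import *
from plan import final
print(final((446.83,-237.70,19.51,1.424),[45.4,-2.5,1.4,-.058]))
s=ctrl.read_state();print(s["clock"],s["eef_pos"],s["tool_rot"],s["force"],s["width"])
p=ctrl.get_image("side");save(p,"side6.png",(220,140,400,275),4)
p=ctrl.get_image("top");save(p,"top6.png",(190,120,350,240),5)
for n in("mark_of",): print([(np.round(r["location"],1),round(r["confidence"],2)) for r in getattr(ctrl,n)(p,"spacer")])
E
```

```text
[np.float64(499.3870043531388), np.float64(213.4648936845864), 44.510000000000005, 1.482]
10.825 [499.12754222 212.33925603  44.80343988] [-1.57052871e+00  7.95423037e-04  1.48137317e+00] [-0.2581939  -0.29151911 -1.44292381] 21.06250058404207
[(array([ 614.8, -151.3,   -0. ]), 0.81), (array([356.2,   7.3,   2. ]), 0.67), (array([495.9, 213.5,  24.8]), 0.48)]
```

View pics/side6.png

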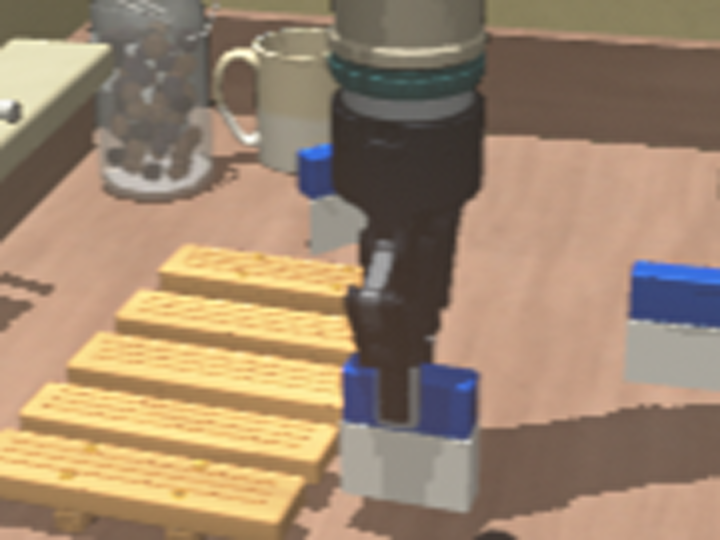

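View pics/top6.png

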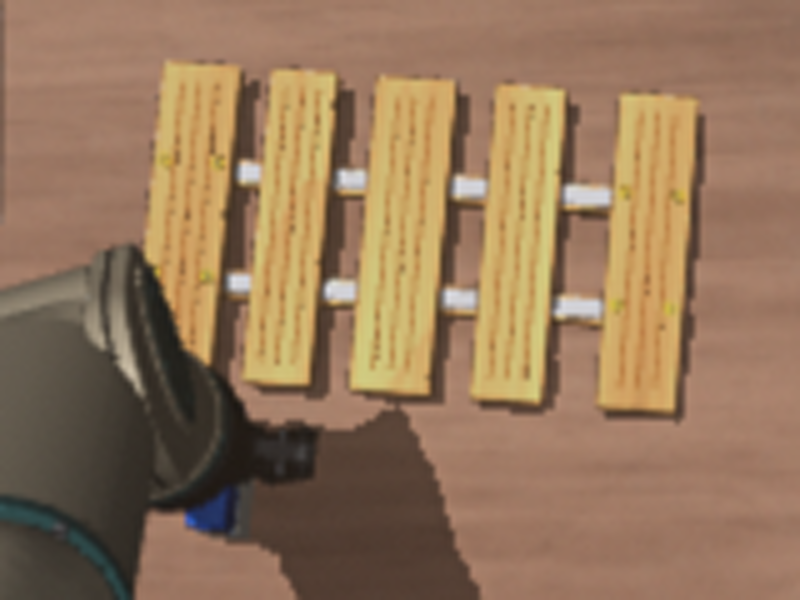

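```bash
cat > ov.py <<'E'
from fitb import *
def ov(name,cam,pose,crop,s,board=None):
    p=ctrl.get_image(cam)
    x0,y0,x1,y1=crop
    im=cv2.resize(p["image"][y0:y1,x0:x1],None,fx=s,fy=s,interpolation=cv2.INTER_CUBIC)[...,::-1].copy()
    def dots(P,c):
        for u,v in proj(p,P): cv2.circle(im,(int((u-x0+.5)*s),int((v-y0+.5)*s)),2,c,-1)
    x,y,z,w=pose;c,sn=np.cos(w),np.sin(w)
    for zz,col in((75,(0,255,255)),(42,(0,255,0)),(0,(0,0,255))):
        dots(np.array([(x+c*a-sn*d,y+sn*a+c*d,z+zz) for a,d in((35,11),(35,-11),(-35,-11),(-35,11))]),col)
    if board is not None:
        ox,oy,w=board[:3];c,sn=np.cos(w),np.sin(w)
        for Y in(152,107,-107,-152): dots(np.array([(ox+c*X-sn*Y,oy+sn*X+c*Y,36) for X in(-90,90)]),(255,0,255))
    cv2.imwrite("pics/"+name,im);return p
E
python3 - <<'E'
from ov import *
ov("o1.png","side",(499.1,212.3,25,-.0895),(200,200,360,280),5,(630.5,109.3,-.089))
ov("o2.png","top",(499.1,212.3,25,-.0895),(190,120,350,240),5,(630.5,109.3,-.089))
E
```

```text
(no output)
```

View pics/o1.png

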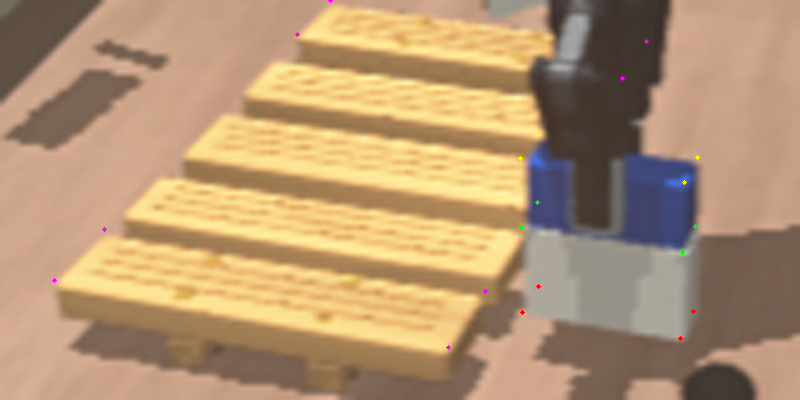

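View pics/o2.png

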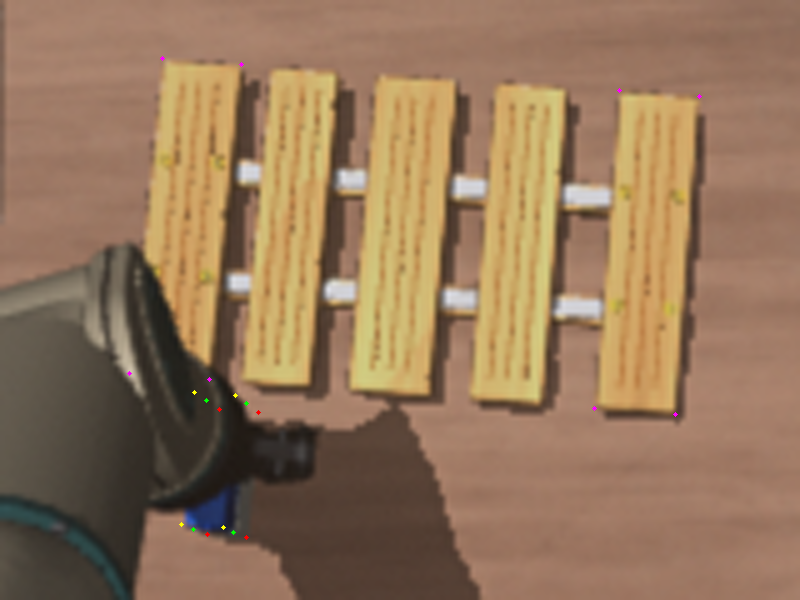

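Emit:
{"method": "apply_moves", "body": {"motion": [[0.1,1.2,0,0,1.5],[0.2,2.35,0,0,1.5],[0.2,2.35,-0.4,0,1.5],[0.2,2.35,-1.0,0,1.5],[0.2,2.35,-1.6,0,1.5],[0.2,2.35,-2.3,0,1.5],[0.2,2.35,-2.3,0,1.5],[0.2,2.35,-2.3,0,1.5]]}}

```text
clock: 12.08
eef_pos: [522.3, 213.4, 21.0]
tool_rot: [-1.57, 0.0, 1.482]
force: [-0.2, 0.2, -0.6]
width: 21.3
```

```bash
cat > st.py <<'E'
from h import *
def st(w=-.089):
    s=ctrl.read_state();f=s["force"];c,n=np.cos(w),np.sin(w)
    e=s["eef_pos"]-[630.5,109.3,0]
    print("t",s["clock"],"board x,y",np.round([c*e[0]+n*e[1],-n*e[0]+c*e[1]],2),"z",round(e[2],2),"F fwd,left,up",np.round([c*f[0]+n*f[1],-n*f[0]+c*f[1],f[2]],2),"yaw",round(s["tool_rot"][2]-np.pi/2,4),"w",round(s["width"],2),"tq",np.round(s["torque"],2))
if __name__=="__main__": st()
E
python3 - <<'E'
from ov import *
import st;st.st()
p=ov("o3.png","side",(520,210,1,-.0895),(200,200,360,280),5,(630.5,109.3,-.089))
p=ctrl.get_image("top");save(p,"o4.png",(200,160,300,240),8)
E
```

```text
t 12.075 board x,y [-117.07   94.05] z 20.97 F fwd,left,up [-0.23  0.17 -0.6 ] yaw -0.0889 w 21.26 tq [ 0.02 -0.02  0.02]
```

View pics/o3.png

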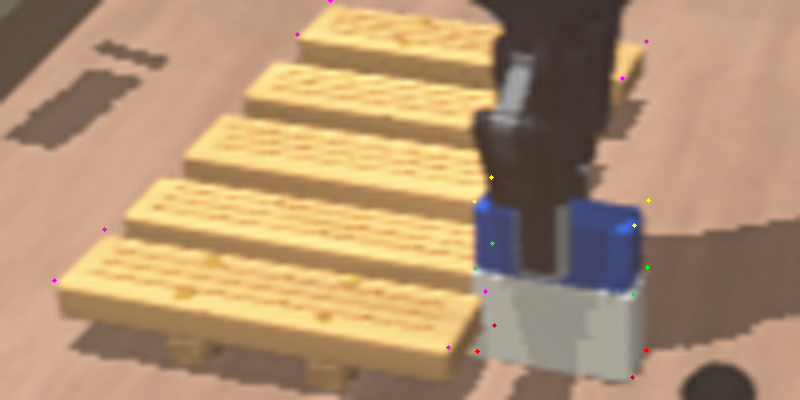

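View pics/o4.png

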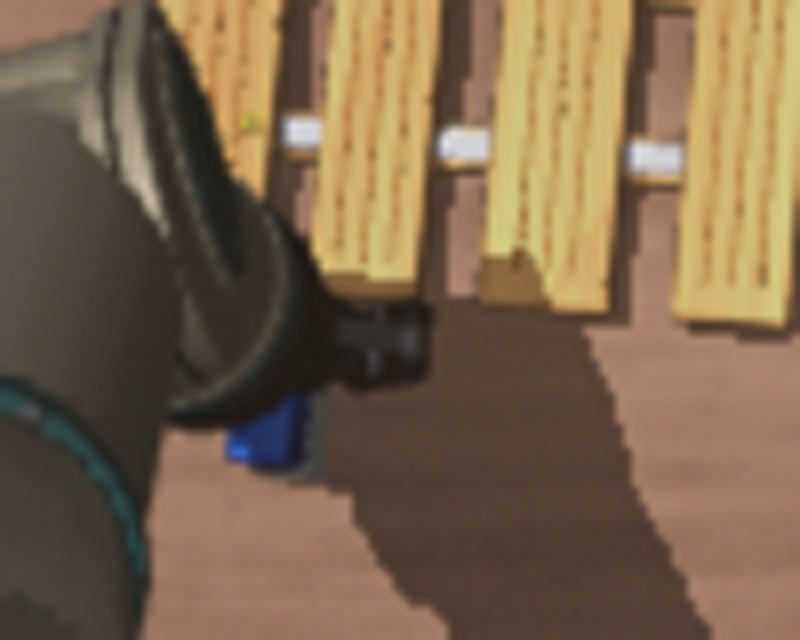

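```bash
python3 - <<'E'
from h import *
p=ctrl.get_image("top");w=-.089;c,n=np.cos(w),np.sin(w)
def b(cr,z):
    uv=np.array(cr)/8+[200,160]-.5
    e=back(p,uv,z)-[630.5,109.3,0];return np.round([c*e[0]+n*e[1],-n*e[0]+c*e[1]],1)
for k,cr,z in(("end_left R",(266,190),36),("end_left R2",(283,20),36),("slat1 L",(311,270),36),("slat1 L2",(336,10),36),("sl1 R",(415,283),36),("sl2L",(483,285),36),("blk top right back",(300,462),76),("blk base right back",(325,482),1),("blk top left back",(227,455),76)):print(k,b(cr,z))
E
```

```text
end_left R [-55.7 106.7]
end_left R2 [  4.6 106.7]
slat1 L [-82.5  88.3]
slat1 L2 [ 9.5 88.5]
sl1 R [-84.3  51.8]
sl2L [-83.3  28.2]
blk top right back [-152.3   78.6]
blk base right back [-152.9   82.4]
blk top left back [-151.8  103.3]
```

Emit:
{"method": "apply_moves", "body": {"motion": [[0.05,0,0,0,1.5],[0.1,0,0,0,1.5],[0.15,0,0,0,1.5],[0.15,0,0,0,1.5]]}}

```text
clock: 12.72
eef_pos: [522.6, 215.0, 21.0]
tool_rot: [-1.571, -0.0, 1.482]
force: [-0.6, -0.9, -0.5]
width: 20.9
```

```bash
python3 st.py
```

```text
t 12.725 board x,y [-116.89   95.68] z 21.01 F fwd,left,up [-0.52 -0.97 -0.53] yaw -0.0887 w 20.89 tq [ 0.01 -0.06 -0.04]
```

Emit:
{"method": "apply_moves", "body": {"motion": [[0.05,0,0,0,1.5],[0.05,0,0,0,1.5],[0.05,0,0,0,1.5]]}}

```text
clock: 13.1
eef_pos: [522.6, 215.4, 21.0]
tool_rot: [-1.571, 0.0, 1.482]
force: [0.6, 0.2, -0.4]
width: 21.4
```

```bash
python3 st.py
```

```text
t 13.1 board x,y [-116.9    96.08] z 20.97 F fwd,left,up [ 0.57  0.21 -0.42] yaw -0.0888 w 21.37 tq [-0.03  0.03  0.  ]
```

Emit:
{"method": "apply_moves", "body": {"motion": [[0.05,0,0,0,1.5],[0.1,0,0,0,1.5],[0.1,0,0,0,1.5]]}}

```text
clock: 13.48
eef_pos: [522.7, 216.0, 21.0]
tool_rot: [-1.571, 0.0, 1.482]
force: [0.2, -0.5, -0.2]
width: 20.8
```

```bash
python3 st.py
```

```text
t 13.475 board x,y [-116.89   96.72] z 20.98 F fwd,left,up [ 0.25 -0.49 -0.22] yaw -0.0891 w 20.75 tq [-0.24  0.01  0.02]
```

Emit:
{"method": "apply_moves", "body": {"motion": [[0.05,0,0,0,1.5],[0.05,0,0,0,1.5],[0.05,0,0,0,1.5]]}}

```text
clock: 13.85
eef_pos: [522.6, 216.1, 21.0]
tool_rot: [-1.57, 0.001, 1.481]
force: [-0.9, -3.5, 0.8]
width: 20.7
```

```bash
python3 st.py
```

```text
t 13.85 board x,y [-116.92   96.79] z 20.98 F fwd,left,up [-0.56 -3.54  0.79] yaw -0.0894 w 20.72 tq [-0.9   0.03 -0.04]
```

Emit:
{"method": "apply_moves", "body": {"motion": [[-0.03,0,0,0,1.5],[-0.03,0,-0.3,0,1.5],[-0.03,0,-0.6,0,1.5],[-0.03,0,-0.9,0,1.5],[-0.03,0,-1.2,0,1.5],[-0.03,0,-1.5,0,1.5],[-0.03,0,-1.5,0,1.5]]}}

```text
clock: 14.72
eef_pos: [538.0, 214.7, 20.8]
tool_rot: [-1.571, 0.001, 1.482]
force: [-2.0, -4.3, -3.0]
width: 21.1
```

```bash
python3 st.py
```

```text
t 14.725 board x,y [-101.51   96.78] z 20.82 F fwd,left,up [-1.58 -4.41 -2.98] yaw -0.0892 w 21.11 tq [-1.2   0.33 -0.09]
```

Emit:
{"method": "apply_moves", "body": {"motion": [[-0.03,0,-0.3,0,1.5],[-0.03,0,-0.6,0,1.5],[-0.03,0,-0.9,0,1.5],[-0.03,0,-0.9,0,1.5]]}}

```text
clock: 15.22
eef_pos: [541.4, 214.4, 20.2]
tool_rot: [-1.561, 0.002, 1.483]
force: [-10.0, -3.5, 2.4]
width: 21.1
```

```bash
python3 st.py
```

```text
t 15.225 board x,y [-98.06  96.75] z 20.22 F fwd,left,up [-9.64 -4.33  2.39] yaw -0.088 w 21.1 tq [-0.84  2.2  -0.16]
```

Emit:
{"method": "apply_moves", "body": {"motion": [[0,0,-0.2,0,1.5],[0,0,-0.4,0,1.5],[0,0,-0.4,0,1.5]]}}

```text
clock: 15.6
eef_pos: [542.0, 214.3, 20.0]
tool_rot: [-1.555, 0.003, 1.484]
force: [-14.3, -3.0, 6.3]
width: 20.6
```

```bash
python3 st.py
```

```text
t 15.6 board x,y [-97.49  96.68] z 20.02 F fwd,left,up [-14.01  -4.23   6.29] yaw -0.0873 w 20.63 tq [-0.7   3.56 -0.16]
```

Emit:
{"method": "apply_moves", "body": {"motion": [[-0.04,-0.1,0,0,1.5],[-0.08,-0.15,0,0,1.5],[-0.08,-0.15,0,0,1.5]]}}

```text
clock: 15.98
eef_pos: [542.7, 214.2, 20.5]
tool_rot: [-1.557, 0.002, 1.484]
force: [-10.9, -1.3, -3.2]
width: 21.1
```

```bash
python3 - <<'E'
from ov import *
import st;st.st()
p=ctrl.get_image("side");save(p,"o5.png",(220,200,350,280),6)
p=ctrl.get_image("top");save(p,"o6.png",(200,150,300,230),8)
E
```

```text
t 15.975 board x,y [-96.82  96.68] z 20.53 F fwd,left,up [-10.79  -2.27  -3.19] yaw -0.0869 w 21.11 tq [-0.28  2.77 -0.15]
```

View pics/o5.png

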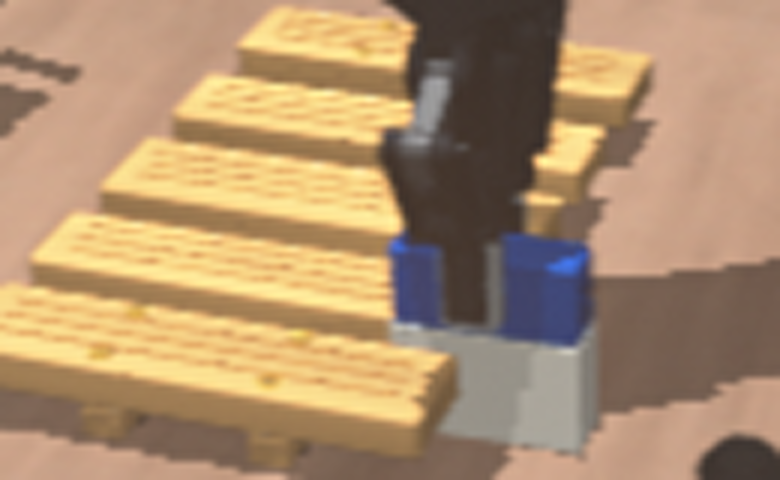

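View pics/o6.png

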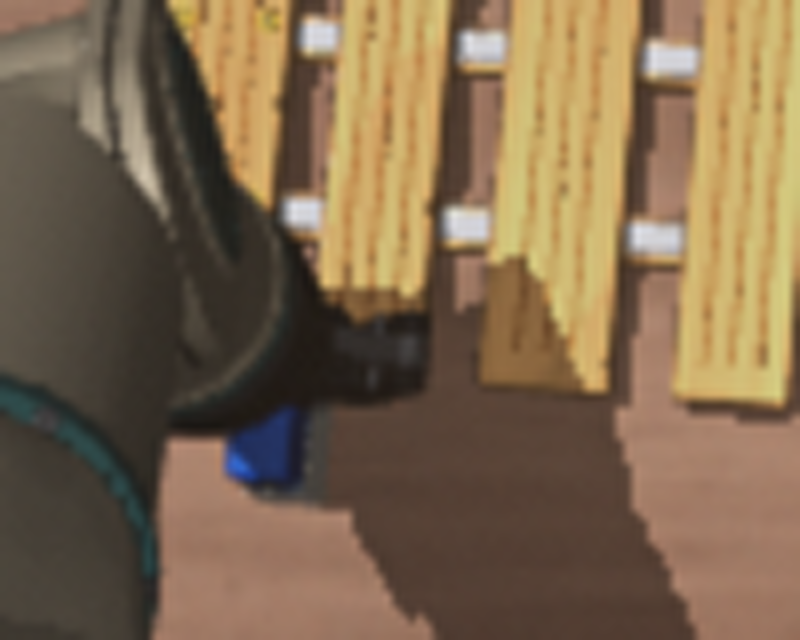

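Emit:
{"method": "apply_moves", "body": {"motion": [[-0.04,0,-0.2,0,1.5],[-0.04,0,-0.4,0,1.5],[-0.04,0,-0.4,0,1.5]]}}

```text
clock: 16.45
eef_pos: [548.5, 213.7, 21.0]
tool_rot: [-1.56, 0.001, 1.484]
force: [-8.6, -1.1, -2.8]
width: 21.3
```

```bash
python3 st.py
```

```text
t 16.45 board x,y [-90.92  96.67] z 21.01 F fwd,left,up [-8.47 -1.9  -2.8 ] yaw -0.087 w 21.26 tq [-0.27  2.11 -0.13]
```

Emit:
{"method": "apply_moves", "body": {"motion": [[0,0,-0.2,0,1.5],[0,0,-0.4,0,1.5],[0,0,-0.5,0,1.5],[0,0,-0.5,0,1.5]]}}

```text
clock: 16.95
eef_pos: [555.7, 213.1, 21.5]
tool_rot: [-1.564, 0.0, 1.483]
force: [-6.6, -1.0, -1.7]
width: 21.0
```

```bash
python3 st.py
```

```text
t 16.95 board x,y [-83.75  96.74] z 21.51 F fwd,left,up [-6.48 -1.6  -1.7 ] yaw -0.0874 w 20.96 tq [-0.44  1.59 -0.07]
```

Emit:
{"method": "apply_moves", "body": {"motion": [[0,0,-0.2,0,1.5],[0,0,-0.25,0,1.5],[0,0,-0.25,0,1.5]]}}

```text
clock: 17.32
eef_pos: [558.2, 212.9, 21.6]
tool_rot: [-1.564, 0.0, 1.483]
force: [-6.8, -1.3, -1.5]
width: 21.3
```

```bash
python3 st.py
```

```text
t 17.325 board x,y [-81.19  96.74] z 21.61 F fwd,left,up [-6.65 -1.87 -1.5 ] yaw -0.0874 w 21.3 tq [-0.4   1.64 -0.09]
```

Emit:
{"method": "apply_moves", "body": {"motion": [[0,0,0.6,0,1.5],[0,0,1.4,0,1.5],[0,0,2.4,0,1.5],[0,0,3.5,0,1.5],[0,0,4.7,0,1.5],[0,0,5.8,0,1.5],[0,0,6.3,0,1.5],[-2,0,6.3,0,1.5],[-4.5,0,6.3,0,1.5],[-6.4,0,6.3,0,1.5],[-6.4,0,6.3,0,1.5],[-6.4,0,6.3,0,1.5]]}}

```text
clock: 18.82
eef_pos: [494.0, 154.1, 22.6]
tool_rot: [-1.571, -0.001, 1.482]
force: [-0.5, 1.0, -0.9]
width: 20.9
```

```bash
python3 - <<'E'
from ov import *
import st;st.st()
p=ctrl.get_image("side");save(p,"o7.png",(220,190,370,280),5)
p=ctrl.get_image("top");save(p,"o8.png",(220,150,320,230),8)
E
```

```text
t 18.825 board x,y [-139.98   32.48] z 22.55 F fwd,left,up [-0.54  0.96 -0.87] yaw -0.0887 w 20.91 tq [-0.    0.01 -0.03]
```

View pics/o7.png

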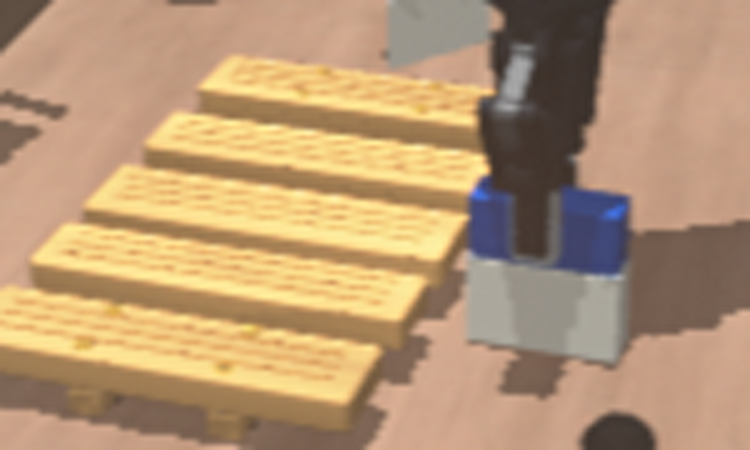

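View pics/o8.png

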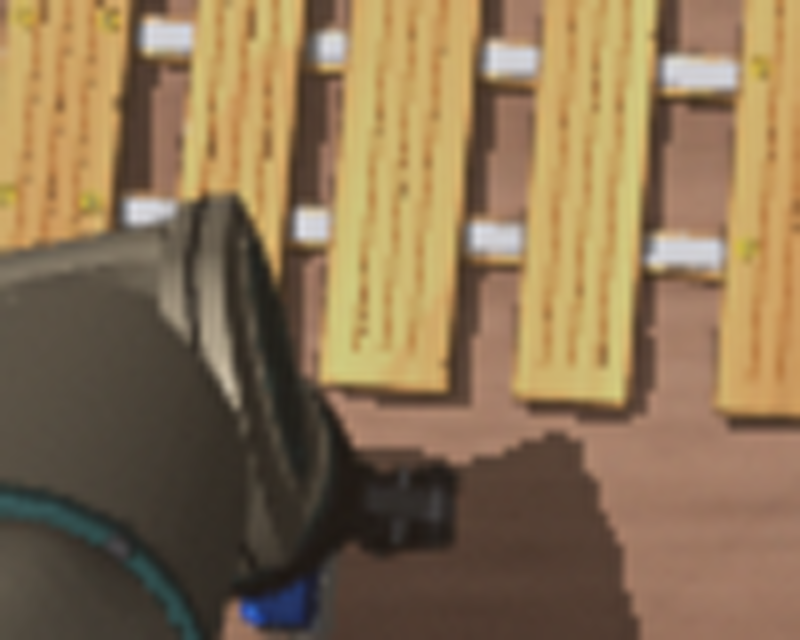

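```bash
python3 - <<'E'
from h import *
p=ctrl.get_image("top");w=-.089;c,n=np.cos(w),np.sin(w)
def b(cr,z=36):
    uv=np.array(cr)/8+[220,150]-.5
    e=back(p,uv,z)-[630.5,109.3,0];return np.round([c*e[0]+n*e[1],-n*e[0]+c*e[1]],1)
# gradient-based edges along lines of const board x at several x
im=p["image"].astype(float)
for X in (10,5,0,-5,-10,-15):
    Y=np.arange(115,-115,-.25)
    W=np.c_[630.5+c*X-n*Y,109.3+n*X+c*Y,np.full(len(Y),36.)]
    uv=proj(p,W).astype(np.float32)
    v=cv2.remap(p["image"],uv[:,0].reshape(1,-1),uv[:,1].reshape(1,-1),cv2.INTER_LINEAR)[0].astype(float)
    s=(v[:,0]-v[:,2])
    th=60
    k=np.nonzero(np.diff((s>th).astype(int)))[0]
    print(X,[ (round(Y[i],1),int(np.sign(s[i+1]-s[i]))) for i in k])
E
```

```text
10 [(np.float64(106.8), -1), (np.float64(86.5), 1), (np.float64(46.0), -1), (np.float64(30.8), 1), (np.float64(-16.0), -1), (np.float64(-36.5), 1), (np.float64(-77.5), -1), (np.float64(-106.0), 1)]
5 [(np.float64(107.8), -1), (np.float64(86.5), 1), (np.float64(45.5), -1), (np.float64(32.2), 1), (np.float64(-16.2), -1), (np.float64(-37.0), 1), (np.float64(-78.0), -1), (np.float64(-106.8), 1)]
0 [(np.float64(107.0), -1), (np.float64(86.2), 1), (np.float64(45.5), -1), (np.float64(32.5), 1), (np.float64(-16.0), -1), (np.float64(-35.5), 1), (np.float64(-78.2), -1), (np.float64(-105.2), 1)]
-5 [(np.float64(106.2), -1), (np.float64(85.2), 1), (np.float64(45.8), -1), (np.float64(32.2), 1), (np.float64(-15.2), -1), (np.float64(-35.5), 1), (np.float64(-78.8), -1), (np.float64(-105.0), 1)]
-10 [(np.float64(106.2), -1), (np.float64(84.8), 1), (np.float64(46.2), -1), (np.float64(32.2), 1), (np.float64(-15.2), -1), (np.float64(-34.5), 1), (np.float64(-79.0), -1), (np.float64(-104.2), 1)]
-15 [(np.float64(106.8), -1), (np.float64(86.5), 1), (np.float64(46.0), -1), (np.float64(32.0), 1), (np.float64(-15.5), -1), (np.float64(-34.2), 1), (np.float64(-78.5), -1), (np.float64(-87.5), 1), (np.float64(-87.8), -1), (np.float64(-88.0), 1), (np.float64(-88.5), -1), (np.float64(-88.8), 1), (np.float64(-89.2), -1), (np.float64(-89.5), 1), (np.float64(-92.2), -1), (np.float64(-93.0), 1), (np.float64(-93.8), -1), (np.float64(-103.2), 1)]
```

Emit:
{"method": "apply_moves", "body": {"motion": [[0.06,0,-0.5,0,1.5],[0.06,0,-1.1,0,1.5],[0.06,0,-1.7,0,1.5],[0.06,0,-2.3,0,1.5],[0.06,0,-2.3,0,1.5],[0.06,0,-2.3,0,1.5]]}}

```text
clock: 19.73
eef_pos: [516.2, 151.9, 22.4]
tool_rot: [-1.57, 0.0, 1.482]
force: [-0.4, 0.4, -1.1]
width: 21.4
```

```bash
python3 st.py
```

```text
t 19.725 board x,y [-117.67   32.3 ] z 22.41 F fwd,left,up [-0.4   0.36 -1.1 ] yaw -0.0889 w 21.36 tq [-0.04 -0.02  0.02]
```

Emit:
{"method": "apply_moves", "body": {"motion": [[0.05,0,0,0,1.5],[0.1,0,0,0,1.5],[0.15,0,0,0,1.5],[0.15,0,0,0,1.5]]}}

```text
clock: 20.23
eef_pos: [516.6, 153.6, 22.5]
tool_rot: [-1.571, -0.0, 1.482]
force: [-0.1, 1.1, -0.5]
width: 20.7
```

```bash
python3 st.py
```

```text
t 20.225 board x,y [-117.38   34.  ] z 22.5 F fwd,left,up [-0.23  1.05 -0.47] yaw -0.0887 w 20.72 tq [-0.02 -0.04 -0.04]
```

Emit:
{"method": "apply_moves", "body": {"motion": [[0.04,0,0,0,1.5],[0.08,0,0,0,1.5],[0.08,0,0,0,1.5]]}}

```text
clock: 20.6
eef_pos: [516.7, 154.3, 22.5]
tool_rot: [-1.571, -0.0, 1.482]
force: [0.7, -0.4, -1.4]
width: 21.0
```

```bash
python3 st.py
```

```text
t 20.6 board x,y [-117.38   34.75] z 22.48 F fwd,left,up [ 0.74 -0.35 -1.43] yaw -0.0887 w 21.0 tq [-0.05  0.02 -0.04]
```

Emit:
{"method": "apply_moves", "body": {"motion": [[0.04,0,0,0,1.5],[0.06,0,0,0,1.5],[0.06,0,0,0,1.5]]}}

```text
clock: 20.98
eef_pos: [516.8, 154.9, 22.5]
tool_rot: [-1.571, -0.0, 1.482]
force: [-0.7, -0.6, -1.1]
width: 20.6
```

```bash
python3 st.py
```

```text
t 20.975 board x,y [-117.35   35.29] z 22.48 F fwd,left,up [-0.66 -0.66 -1.1 ] yaw -0.0888 w 20.65 tq [ 0.02 -0.03  0.02]
```

Emit:
{"method": "apply_moves", "body": {"motion": [[0.03,0,0,0,1.5],[0.05,0,0,0,1.5],[0.05,0,0,0,1.5]]}}

```text
clock: 21.35
eef_pos: [516.7, 155.4, 22.5]
tool_rot: [-1.571, 0.0, 1.482]
force: [-0.4, -1.1, -1.3]
width: 21.1
```

```bash
python3 st.py
```

```text
t 21.35 board x,y [-117.4    35.78] z 22.47 F fwd,left,up [-0.3  -1.17 -1.25] yaw -0.0889 w 21.05 tq [-0.04 -0.03 -0.04]
```

Emit:
{"method": "apply_moves", "body": {"motion": [[0.03,0,0,0,1.5],[0.05,0,0,0,1.5],[0.05,0,0,0,1.5]]}}

```text
clock: 21.72
eef_pos: [516.7, 155.5, 22.5]
tool_rot: [-1.571, 0.0, 1.482]
force: [-0.5, -1.2, -1.0]
width: 21.0
```

```bash
python3 st.py
```

```text
t 21.725 board x,y [-117.42   35.87] z 22.46 F fwd,left,up [-0.43 -1.26 -0.98] yaw -0.0891 w 21.03 tq [-0.36 -0.03 -0.07]
```

Emit:
{"method": "apply_moves", "body": {"motion": [[-0.02,0,-0.2,0,1.5],[-0.03,0,-0.5,0,1.5],[-0.04,0,-0.8,0,1.5],[-0.04,0,-0.8,0,1.5]]}}

```text
clock: 22.22
eef_pos: [525.5, 154.7, 22.5]
tool_rot: [-1.572, -0.0, 1.482]
force: [0.7, -1.8, -1.4]
width: 20.7
```

```bash
python3 st.py
```

```text
t 22.225 board x,y [-108.62   35.86] z 22.52 F fwd,left,up [ 0.82 -1.77 -1.45] yaw -0.0891 w 20.71 tq [-0.35 -0.09 -0.05]
```

Emit:
{"method": "apply_moves", "body": {"motion": [[-0.02,0,-0.2,0,1.5],[-0.04,0,-0.4,0,1.5],[-0.05,0,-0.6,0,1.5],[-0.05,0,-0.6,0,1.5]]}}

```text
clock: 22.72
eef_pos: [531.2, 154.1, 22.6]
tool_rot: [-1.571, -0.001, 1.482]
force: [-0.3, 0.1, -1.8]
width: 21.3
```

```bash
python3 st.py
```

```text
t 22.725 board x,y [-102.9    35.76] z 22.58 F fwd,left,up [-0.35  0.06 -1.76] yaw -0.0888 w 21.31 tq [-0.02 -0.   -0.05]
```

Emit:
{"method": "apply_moves", "body": {"motion": [[0,0,-0.2,0,1.5],[0,0,-0.4,0,1.5],[0,0,-0.5,0,1.5],[0,0,-0.5,0,1.5]]}}

```text
clock: 23.22
eef_pos: [533.4, 153.9, 22.1]
tool_rot: [-1.567, 0.0, 1.483]
force: [-5.5, 1.7, 1.3]
width: 21.1
```

```bash
python3 st.py
```

```text
t 23.225 board x,y [-100.7    35.81] z 22.11 F fwd,left,up [-5.6   1.17  1.26] yaw -0.0881 w 21.14 tq [ 0.44  1.17 -0.05]
```

Emit:
{"method": "apply_moves", "body": {"motion": [[-0.02,0,-0.2,0,1.5],[-0.02,0,-0.4,0,1.5],[-0.02,0,-0.4,0,1.5]]}}

```text
clock: 23.6
eef_pos: [534.9, 153.7, 21.5]
tool_rot: [-1.562, 0.001, 1.483]
force: [-8.0, 2.7, -0.8]
width: 20.9
```

```bash
python3 st.py
```

```text
t 23.6 board x,y [-99.17  35.76] z 21.48 F fwd,left,up [-8.18  1.95 -0.84] yaw -0.0876 w 20.9 tq [ 0.66  1.84 -0.06]
```

Emit:
{"method": "apply_moves", "body": {"motion": [[-0.01,0,-0.2,0,1.5],[-0.02,0,-0.4,0,1.5],[-0.02,0,-0.5,0,1.5],[-0.02,0,-0.5,0,1.5]]}}

```text
clock: 24.1
eef_pos: [539.4, 153.3, 21.2]
tool_rot: [-1.561, 0.0, 1.483]
force: [-7.9, 3.3, -1.1]
width: 20.7
```

```bash
python3 st.py
```

```text
t 24.1 board x,y [-94.7   35.77] z 21.24 F fwd,left,up [-8.12  2.61 -1.11] yaw -0.0875 w 20.65 tq [ 0.85  1.97 -0.06]
```

Emit:
{"method": "apply_moves", "body": {"motion": [[0,0,-0.2,0,1.5],[0.01,0,-0.4,0,1.5],[0.01,0,-0.5,0,1.5],[0.01,0,-0.5,0,1.5]]}}

```text
clock: 24.6
eef_pos: [546.2, 152.7, 21.6]
tool_rot: [-1.564, 0.0, 1.483]
force: [-5.9, 3.3, -1.3]
width: 21.4
```

```bash
python3 st.py
```

```text
t 24.6 board x,y [-87.8   35.76] z 21.57 F fwd,left,up [-6.15  2.76 -1.31] yaw -0.088 w 21.44 tq [ 0.65  1.34 -0.05]
```

Emit:
{"method": "apply_moves", "body": {"motion": [[0.01,0,-0.2,0,1.5],[0.02,0,-0.4,0,1.5],[0.02,0,-0.5,0,1.5],[0.02,0,-0.5,0,1.5]]}}

```text
clock: 25.1
eef_pos: [554.4, 152.0, 22.4]
tool_rot: [-1.57, -0.0, 1.482]
force: [-3.9, 3.3, -2.5]
width: 21.0
```

```bash
python3 st.py
```

```text
t 25.1 board x,y [-79.57  35.77] z 22.4 F fwd,left,up [-4.22  2.98 -2.51] yaw -0.0885 w 20.97 tq [ 0.75  0.84 -0.06]
```

Emit:
{"method": "apply_moves", "body": {"motion": [[0,0,0.6,0,1.5],[0,0,1.4,0,1.5],[0,0,2.4,0,1.5],[0,0,3.5,0,1.5],[0,0,4.7,0,1.5],[0,0,5.8,0,1.5],[0,0,6.2,0,1.5],[-2,0,6.2,0,1.5],[-5,0,6.2,0,1.5],[-7.1,0,6.2,0,1.5],[-7.1,0,6.2,0,1.5],[-7.1,0,6.2,0,1.5]]}}

```text
clock: 26.6
eef_pos: [487.0, 87.4, 22.5]
tool_rot: [-1.571, -0.001, 1.483]
force: [0.4, 0.8, -1.3]
width: 20.9
```

```bash
cat > edges.py <<'E'
from h import *
def edges(p,Xs=(20,10,5,0,-5,-10,-15,-20),th=60):
    w=-.089;c,n=np.cos(w),np.sin(w);Y=np.arange(115,-115,-.25);out=[]
    for X in Xs:
        W=np.c_[630.5+c*X-n*Y,109.3+n*X+c*Y,np.full(len(Y),36.)]
        uv=proj(p,W).astype(np.float32)
        v=cv2.remap(p["image"],uv[:,0].reshape(1,-1),uv[:,1].reshape(1,-1),cv2.INTER_LINEAR)[0].astype(float)
        s=(v[:,0]-v[:,2])>th
        k=np.nonzero(np.diff(s.astype(int)))[0]
        e=[float(round(Y[i],1)) for i in k]
        if len(e)==8: out.append(e)
    e=np.median(out,0);print(len(out),np.round(e,1),"gaps",np.round(e[0::2]-e[1::2],1))
E
python3 - <<'E'
from edges import *
import st;st.st()
p=ctrl.get_image("top");save(p,"o9.png",(220,150,320,230),8);edges(p)
E
```

```text
t 26.6 board x,y [-141.01  -34.62] z 22.53 F fwd,left,up [ 0.32  0.82 -1.26] yaw -0.0882 w 20.86 tq [ 0.03 -0.05  0.03]
5 [ 107.    86.2   45.8   25.2  -22.2  -35.5  -78.2 -105.5] gaps [20.8 20.6 13.3 27.3]
```

View pics/o9.png

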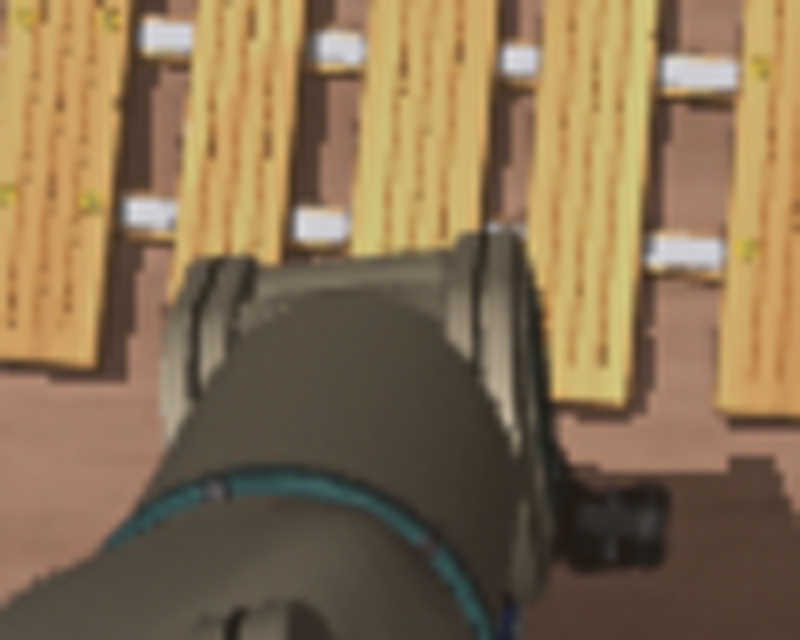

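Emit:
{"method": "apply_moves", "body": {"motion": [[0,0,-0.5,0,1.5],[0,0,-1.1,0,1.5],[0,0,-1.8,0,1.5],[0,0,-2.4,0,1.5],[0.05,0,-2.4,0,1.5],[0.1,0,-2.4,0,1.5],[0.12,0,-2.4,0,1.5],[0.12,0,-2.4,0,1.5]]}}

```text
clock: 27.65
eef_pos: [510.3, 85.4, 22.5]
tool_rot: [-1.571, -0.0, 1.482]
force: [-0.3, 0.2, -1.1]
width: 21.2
```

```bash
python3 st.py
```

```text
t 27.65 board x,y [-117.55  -34.45] z 22.5 F fwd,left,up [-0.34  0.13 -1.08] yaw -0.0887 w 21.15 tq [ 0.01 -0.01 -0.02]
```

Emit:
{"method": "apply_moves", "body": {"motion": [[0.05,0,0,0,1.5],[0.1,0,0,0,1.5],[0.15,0,0,0,1.5],[0.17,0,0,0,1.5],[0.17,0,0,0,1.5]]}}

```text
clock: 28.28
eef_pos: [510.7, 87.1, 22.5]
tool_rot: [-1.571, -0.0, 1.482]
force: [-0.5, -0.3, -1.1]
width: 20.9
```

```bash
python3 st.py
```

```text
t 28.275 board x,y [-117.38  -32.78] z 22.47 F fwd,left,up [-0.45 -0.36 -1.13] yaw -0.0888 w 20.94 tq [-0.02 -0.   -0.01]
```

Emit:
{"method": "apply_moves", "body": {"motion": [[0.03,0,0,0,1.5],[0.06,0,0,0,1.5],[0.06,0,0,0,1.5]]}}

```text
clock: 28.65
eef_pos: [510.7, 87.7, 22.5]
tool_rot: [-1.571, -0.0, 1.482]
force: [0.7, -0.3, -1.7]
width: 20.7
```

```bash
python3 st.py
```

```text
t 28.65 board x,y [-117.37  -32.16] z 22.49 F fwd,left,up [ 0.68 -0.21 -1.69] yaw -0.0888 w 20.75 tq [-0.01  0.01  0.03]
```

Emit:
{"method": "apply_moves", "body": {"motion": [[0.03,0,0,0,1.5],[0.05,0,0,0,1.5],[0.05,0,0,0,1.5]]}}

```text
clock: 29.02
eef_pos: [510.7, 87.8, 22.5]
tool_rot: [-1.571, 0.0, 1.482]
force: [-0.5, -1.4, -1.8]
width: 21.2
```

```bash
python3 st.py
```

```text
t 29.025 board x,y [-117.38  -32.04] z 22.49 F fwd,left,up [-0.4  -1.47 -1.82] yaw -0.0892 w 21.17 tq [-0.28  0.02 -0.04]
```

Emit:
{"method": "apply_moves", "body": {"motion": [[-0.02,0,-0.2,0,1.5],[-0.03,0,-0.5,0,1.5],[-0.04,0,-0.8,0,1.5],[-0.05,0,-1.1,0,1.5],[-0.06,0,-1.4,0,1.5],[-0.06,0,-1.4,0,1.5]]}}

```text
clock: 29.78
eef_pos: [525.2, 86.5, 22.5]
tool_rot: [-1.571, -0.0, 1.482]
force: [0.1, 0.0, -1.2]
width: 21.0
```

```bash
python3 st.py
```

```text
t 29.775 board x,y [-102.81  -32.09] z 22.54 F fwd,left,up [ 0.11  0.04 -1.22] yaw -0.0888 w 21.0 tq [-0.01  0.01 -0.02]
```

Emit:
{"method": "apply_moves", "body": {"motion": [[-0.01,0,-0.2,0,1.5],[-0.02,0,-0.4,0,1.5],[-0.02,0,-0.5,0,1.5],[-0.02,0,-0.5,0,1.5]]}}

```text
clock: 30.28
eef_pos: [526.9, 86.3, 22.1]
tool_rot: [-1.566, -0.0, 1.483]
force: [-5.2, 2.0, 1.2]
width: 20.9
```

```bash
python3 st.py
```

```text
t 30.275 board x,y [-101.1   -32.09] z 22.07 F fwd,left,up [-5.33  1.51  1.25] yaw -0.0882 w 20.93 tq [ 0.46  1.25 -0.05]
```

Emit:
{"method": "apply_moves", "body": {"motion": [[-0.02,0,-0.2,0,1.5],[-0.02,0,-0.4,0,1.5],[-0.03,0,-0.6,0,1.5],[-0.03,0,-0.6,0,1.5]]}}

```text
clock: 30.78
eef_pos: [531.0, 85.9, 21.4]
tool_rot: [-1.562, 0.0, 1.483]
force: [-7.0, 1.9, -1.7]
width: 21.2
```

```bash
python3 st.py
```

```text
t 30.775 board x,y [-97.04 -32.12] z 21.42 F fwd,left,up [-7.1   1.31 -1.69] yaw -0.0878 w 21.25 tq [ 0.7   1.66 -0.08]
```

Emit:
{"method": "apply_moves", "body": {"motion": [[-0.01,0,-0.2,0,1.5],[-0.02,0,-0.4,0,1.5],[-0.02,0,-0.6,0,1.5],[-0.02,0,-0.6,0,1.5]]}}

```text
clock: 31.28
eef_pos: [538.5, 85.3, 21.6]
tool_rot: [-1.565, -0.0, 1.483]
force: [-5.6, 3.2, -2.4]
width: 20.9
```

```bash
python3 st.py
```

```text
t 31.275 board x,y [-89.52 -32.09] z 21.65 F fwd,left,up [-5.86  2.67 -2.4 ] yaw -0.0879 w 20.89 tq [ 0.72  1.19 -0.12]
```

Emit:
{"method": "apply_moves", "body": {"motion": [[0.01,0,-0.2,0,1.5],[0.01,0,-0.4,0,1.5],[0.02,0,-0.6,0,1.5],[0.02,0,-0.65,0,1.5],[0.02,0,-0.65,0,1.5]]}}

```text
clock: 31.9
eef_pos: [548.3, 84.4, 22.5]
tool_rot: [-1.571, -0.001, 1.482]
force: [-3.2, 3.6, -2.2]
width: 20.8
```

```bash
python3 st.py
```

```text
t 31.9 board x,y [-79.68 -32.11] z 22.5 F fwd,left,up [-3.55  3.31 -2.16] yaw -0.0884 w 20.84 tq [ 0.91  0.66 -0.05]
```

Emit:
{"method": "apply_moves", "body": {"motion": [[0.02,0,0,0,1.5],[0.02,0,0,0,1.5],[0,0,0.6,0,1.5],[0,0,1.4,0,1.5],[0,0,2.4,0,1.5],[0,0,3.5,0,1.5],[0,0,4.7,0,1.5],[0,0,6,0,1.5],[0,0,7.3,0,1.5],[0,0,8.5,0,1.5],[0,0,8.5,0,1.5],[0,0,8.5,0,1.5]]}}

```text
clock: 33.4
eef_pos: [464.2, 91.3, 22.6]
tool_rot: [-1.572, -0.0, 1.482]
force: [1.0, -0.7, -1.3]
width: 21.0
```

```bash
python3 - <<'E'
from edges import *
import st;st.st()
p=ctrl.get_image("top");save(p,"o10.png",(200,150,340,255),5);edges(p);edges(p,(60,50,40,30,20,10,5,0))
p=ctrl.get_image("side");save(p,"o11.png",(230,170,390,260),5)
E
```

```text
t 33.4 board x,y [-164.07  -32.71] z 22.59 F fwd,left,up [ 1.07 -0.57 -1.25] yaw -0.0889 w 20.96 tq [-0.05 -0.01  0.02]
5 [ 107.    86.2   45.8   25.5  -22.2  -41.8  -84.8 -105.8] gaps [20.8 20.3 19.6 21. ]
6 [ 106.9   86.4   45.5   25.   -22.1  -41.8  -84.9 -105.9] gaps [20.6 20.5 19.7 21. ]
```

View pics/o10.png

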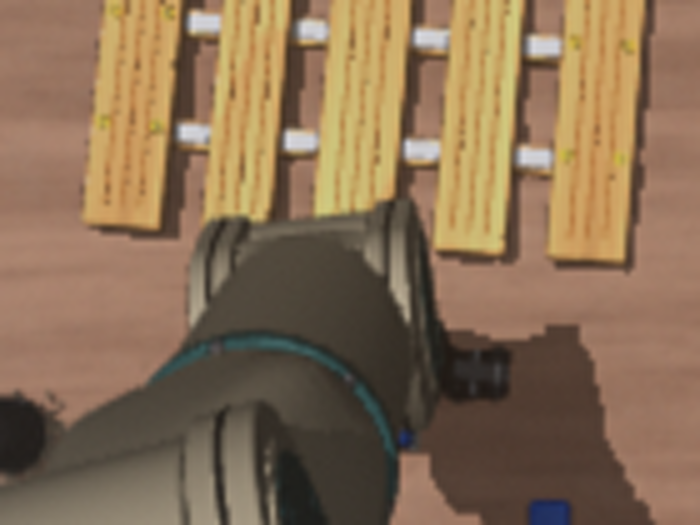

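View pics/o11.png

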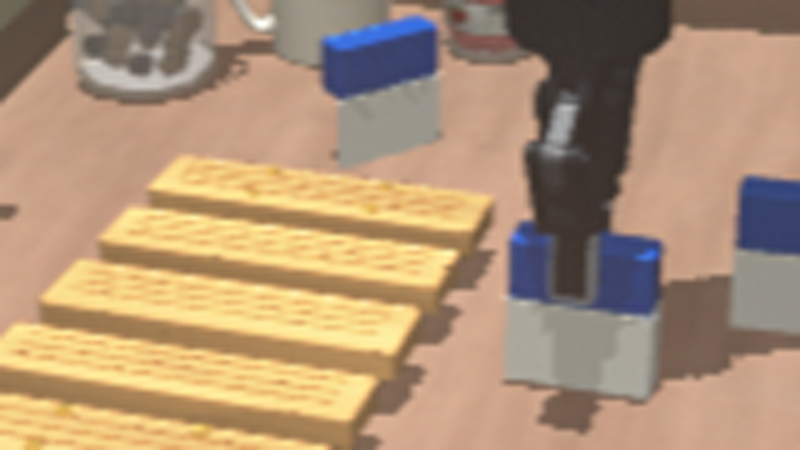

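```bash
python3 - <<'E'
from h import *
p=ctrl.get_image("top")
w=-.089;c,n=np.cos(w),np.sin(w);Y=np.arange(115,-115,-.25)
acc=[]
for X in np.r_[np.arange(-30,-8,2),np.arange(0,22,2)] if False else np.arange(-12,24,1.5):
    W=np.c_[630.5+c*X-n*Y,109.3+n*X+c*Y,np.full(len(Y),36.)];uv=proj(p,W).astype(np.float32)
    v=cv2.remap(p["image"],uv[:,0].reshape(1,-1),uv[:,1].reshape(1,-1),cv2.INTER_LINEAR)[0].astype(float)
    acc.append(v)
v=np.mean(acc,0)
for nm,s in (("R-B",v[:,0]-v[:,2]),("R",v[:,0]),("G",v[:,1])):
    out=[]
    for e in (107,86,46,25,-22,-42,-85,-106):
        m=(Y<e+8)&(Y>e-8);ys,ss=Y[m],s[m]
        h=(np.percentile(ss,10)+np.percentile(ss,90))/2
        k=np.nonzero(np.diff((ss>h).astype(int)))[0];k=k[np.argmin(abs(ys[k]-e))]
        out.append(ys[k]+(h-ss[k])/(ss[k+1]-ss[k])*-.25)
    out=np.array(out);print(nm,np.round(out,1),np.round(out[::2]-out[1::2],2))
E
```

```text
R-B [ 107.    84.2   46.2   23.4  -21.9  -44.6  -84.9 -107.6] [22.77 22.76 22.72 22.66]
R [ 107.5   83.8   46.6   22.7  -21.4  -45.2  -84.2 -108.3] [23.7  23.97 23.83 24.03]
G [ 107.7   83.6   46.9   22.5  -21.1  -45.2  -83.9 -108.4] [24.05 24.38 24.15 24.54]
```

Emit:
{"method": "apply_moves", "body": {"motion": [[0,0.15,0,0,1.5],[0,0.28,0,0,1.5],[0,0.28,0,0,1.5]]}}

```text
clock: 33.92
eef_pos: [463.4, 91.2, 19.6]
tool_rot: [-1.571, 0.0, 1.482]
force: [0.9, -0.4, -1.9]
width: 21.0
```

```bash
python3 st.py
```

```text
t 33.925 board x,y [-164.83  -32.84] z 19.56 F fwd,left,up [ 0.9  -0.31 -1.94] yaw -0.0888 w 21.03 tq [-0.01 -0.03  0.01]
```

Emit:
{"method": "apply_moves", "body": {"motion": [[0,0.05,0,0,1.5],[0,0.1,0,0,1.5],[0,0.1,0,0,1.5]]}}

```text
clock: 34.3
eef_pos: [463.4, 91.2, 19.5]
tool_rot: [-1.571, -0.0, 1.482]
force: [-1.6, -1.0, 8.5]
width: 21.1
```

```bash
python3 st.py
```

```text
t 34.3 board x,y [-164.82  -32.83] z 19.45 F fwd,left,up [-1.52 -1.09  8.49] yaw -0.0889 w 21.09 tq [-0.09  0.34  0.01]
```

Touched down. Ease the load, open, and rise.

Emit:
{"method": "apply_moves", "body": {"motion": [[0,-0.07,0,0,1.5],[0,-0.07,0,0,2.3],[0,-0.07,0,0,2.6],[0,-0.07,0,0,3.2],[0,-0.07,0,0,4.2],[0,-0.07,0,0,5],[0,-1,0,0,5],[0,-3,0,0,5],[0,-6,0,0,5],[0,-10,0,0,5],[0,-14,0,0,5],[0,-18,0,0,5],[0,-18,4,0,5],[0,-18,6,0,5]]}}

```text
clock: 36.05
eef_pos: [401.7, 96.6, 199.7]
tool_rot: [-1.571, -0.001, 1.482]
force: [-0.4, 0.2, -0.0]
width: 49.9
```

```bash
python3 - <<'E'
from h import *
import st;st.st()
p=ctrl.get_image("side");save(p,"o12.png",(230,150,410,260),4)
r=ctrl.mark_of(p,"spacer");print([(np.round(x["location"],1),round(x["confidence"],2)) for x in r])
p=ctrl.get_image("top");save(p,"o13.png",(200,120,460,280),3)
r=ctrl.mark_of(p,"spacer");print([(np.round(x["location"],1),round(x["confidence"],2)) for x in r])
E
```

```text
t 36.05 board x,y [-226.73  -32.99] z 199.65 F fwd,left,up [-0.4   0.2  -0.02] yaw -0.0885 w 49.92 tq [ 0.04 -0.03 -0.02]
[(array([460.5,  93.1,  -0.7]), 0.69), (array([365.2,  11.7,  -0.7]), 0.64), (array([ 618.4, -154.2,   -1. ]), 0.61)]
[(array([361.3,  10.4,  -3.1]), 0.72), (array([459.6,  93.4,  -1. ]), 0.67), (array([ 616.8, -153.5,   -1.3]), 0.58)]
```

View pics/o12.png

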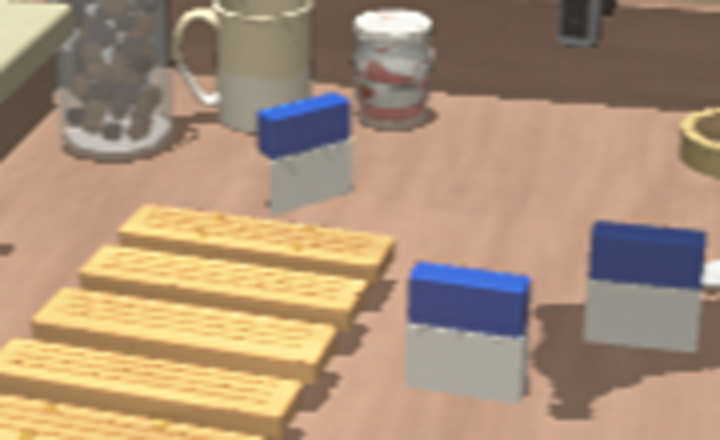

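View pics/o13.png

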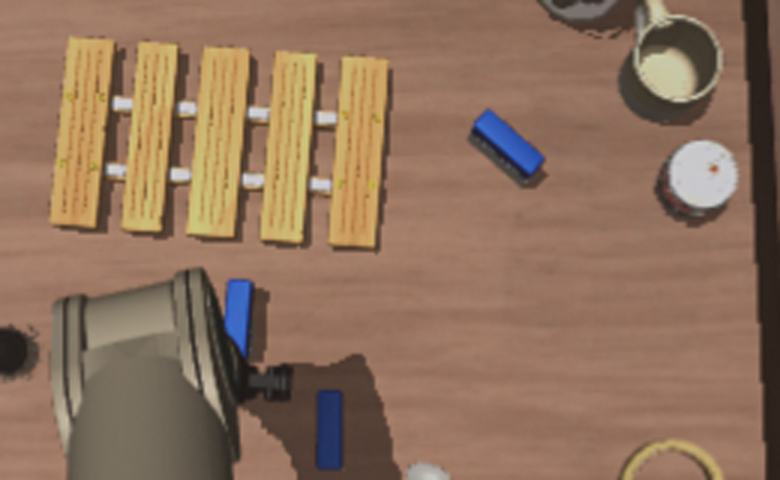

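```bash
python3 -c "
from cell import ctrl
print(ctrl.finish_job())"
```

```text
the job is handed in; nothing more can be done
None
```

The three gaps from the left are set to one block thickness, and the block stands upright in front of the board. I handed the job in at about 36 s of the 72 s allowed. No verdict is reported.

**What I did:**
- I took the block farthest to the robot's right, seen at top-image pixel (402, 230). The two look-alikes were left alone.
- For each gap I felt for the reference piece with the flat side, slid the block in until its nose was about 45 mm short of the board centre, and drew it out. At full depth the tool forces implied contact on both sides for all three gaps.
- The highest insertion force was about 14 N, on gap 1. On gaps 2 and 3 the press on the already-placed slat was about 2 to 2.6 N, below the 5 N that would move it.

**Last checks:**
- **Gaps:** with a threshold set for each edge, the top picture gave 22.8, 22.8 and 22.7 mm, a common bias over 22 mm. A cruder fixed threshold gave 20.7, 20.4 and 19.7 mm, so the two disagree on size, and the fixed threshold also on gap 3. The contact positions support 22 mm for each gap.
- **Placed slats:** the edges of slats 1 and 2 did not shift measurably while later gaps were set.
- **Block:** it is upright about 168 mm in front of the board's centre, clear of it (limit 130 mm).
- **Other things:** the arm kept clear of the mug, jar and brush, and they look unmoved in the last pictures.

**What went wrong:** my first grasp closed on top of the block. The fingertips sat about 29 mm higher than the reported tool position, pressing on the block with about 7 N. The pictures showed this, so I opened, went lower and took it again. The block did not move visibly.

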